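# Frame samples packed back into their tray

### The arm

A 6-joint arm with a two-finger parallel gripper is mounted at the origin on a cart in front of the work surface, level with it; the furniture and walls round the work are solid. World frame = base frame: x ahead of the robot, y to its left, z up, the work surface at z = 0. Lengths are in m, angles in rad, forces in N, time in s.
With the tool pointing down it reaches from about 0.4 to 0.825 m from the base axis. Payload 7 kg.
Tool frame: the origin (TCP) lies on the centre line of the jaws, within the pads' length; the fingertips stand 22 mm ahead of it and the grasp point (between the pads) lies 3 mm ahead of it; z points along the fingers, y is the direction in which the jaws open and shut (so a half turn about z gives the same grasp; the last joint's range is limited). The gripper opens to 88 mm and grips with 3 to 60 N. Pads are 19 mm wide; open, the fingers measure 130 mm over their backs; the gripper's body (78 mm by 193 mm) begins 47 mm behind the grasp point.
Start: joints at [-0.84, 0.359, 0.012, 0, -1.224, -0.288], TCP at [0.289, -0.61, 0.249] pointing down, gripper open.
Joint ranges: [-3.07, 3.07], [-1.43, 2.12], [-1.02, 1.25], [-3.03, 1.67], [-3.05, -0], [-3.03, 3.03]. Speed limits (rad/s): [2.39, 2.39, 3.01, 3.14, 3.14, 3.14].

### API

Orientations are given as [roll, pitch, yaw] about the fixed x, y, z axes, in that order (R = Rz(yaw) Ry(pitch) Rx(roll)).
In Python, from station import arm gives the robot as it stands. The module is installed in compiled form; this text tells all that it offers.
- The arm moves only by the tool arm_command, never from a script. Its argument "motion" is a list of rows, each a list of 3 entries, a list of its own where there are three numbers: the shift along the tool's x, y, z in mm, then the turn, a rotation vector about the tool's x, y, z in degrees, then the opening, from 0 (shut) to 1 (fully open). In form: [[[tx, ty, tz], [wx, wy, wz], grip], ...]. A call has 1 to 20 rows; each row shifts and turns the commanded pose from where the row before left it, along the tool's axes as they then stand; what a row does not reach is not made up. A row lasts 1/12 s, in which the tool goes at most 41.7 mm and 7.16 degrees, less where a joint would pass 70% of its speed; a pose out of reach is approached as far as the arm can. A call is refused whole if a number of a shift passes 41.7 or a number of a turn 7.16, either way. A call with a gripper value outside its range is refused whole. The fingers move at their own pace and stop on an object; "newtons" is the grip in N (left out, the last holds). Time passes only in rows, so rows that do not move let the fingers close. It gives the time, the measured TCP pose, the force and the opening at its end, in the units of the state.
- arm.get_state(): the state, without advancing time (a new reading comes with each control period).
- arm.grab_frame(name): name is "side" or "top" or "wrist"; returns the picture (420x560x3 uint8, red, green, blue); there is no depth.
- arm.camera_info(name): a dict with "fov_y" (degrees; the focal length in pixels is half the picture's height over the tangent of half this angle, whatever the lens; pixels are square), "cx", "cy" (the principal point, pixels), "k1" (the pictures are not rectified: a ray, as slopes to the right and down, at radius r is drawn at 1 + k1 r^2 times it, then the intrinsics apply), "view" (4x4, takes a point from world to camera coordinates); the wrist camera has in their place "tool_from_camera" (4x4, takes a point from camera to tool coordinates, whose origin is the TCP and whose axes are the flange's). Camera axes: x right, y down, z forward; pixel columns grow to the right and rows downward; lengths in m; the calibration is good to about 2 mm. A picture is of the moment at which its call begins: read the wrist's pose just before it. camera_info takes no time and is no camera call.
- arm.job_done(): hands the job in, once; it reports no verdict.
The state is a dict: "t": time; "q": joint angles; "qd": joint speeds; "joint_efforts": joint torques, N m; "eef_pos": TCP position; "ee_rot": TCP orientation; "force": force on the tool from outside, world axes, zero at the start; "moment": the same for the moment, N m; "width": finger opening in m.
Only numpy, scipy, OpenCV 4.12 (cv2) and the standard library are available. Lean on these libraries where they do the work, as an engineer would, in place of code of your own. Each camera call takes 0.05 s, during which the arm holds its last target. There are 200 camera calls.

### The job

Pack the three picture-frame samples in their felt-lined tray, all face up and flat on the felt: push the dark corner, which lies loose in the tray, home into its end, interlock the pale corner with it, and put the straight length in the gap left between them. The felt marks easily, so samples go in lying level, never on edge: first lay the pale corner, which stands in the display stand, on its back on the cork mat, let go, and take it again by its ridge. Leave everything else on the counter where it is.

Things in the scene. Friction and masses are not known exactly. Their poses are not given: they have to be found in the camera images.
- sample_tray: shallow wooden tray, brass corner caps, blue felt floor; fixed. Origin: centre of underside; z up, x along its long side, y along its short side. Inside 139 mm (x) by 103 mm (y); felt 6 mm above the counter, rim 16 mm above the counter; walls 6 mm thick (outside 151 x 115 mm)
- cork_mat: square mat of brown cork, 130 x 130 x 4 mm, fixed. Origin: centre of its underside, on the counter; z up, sides along x and y
- display_stand: white stand, fixed, base 112 (x) x 66 (y) x 8 mm. Origin: centre of its underside; z up. A slot 25 mm wide runs along x through its centre, between a back board (+y side, 60 mm high) and a front lip (-y side, 32 mm high). The pale corner stands in it on edge, face towards the stand's -y, one arm upright at the stand's -x end, its top 108 mm above the counter
- straight_length: straight piece of black picture-frame moulding, 64 (x) x 28 (y) mm, 0.02 kg, lying face up on the counter. Origin: centre of its underside (back); z out of its face. Base 10 mm thick; a ridge 8 mm wide along the middle of the face, over the whole length (x), makes it 22 mm thick
- dark_corner: dark brown L-shaped frame corner (face up, loose in the tray, outer corner in the tray's -x, -y quarter, own axes along the tray's), 0.04-0.07 kg, arms 100 mm long, 36 wide. Origin: on its underside (back), centre of the 100x100 square it spans; z out of its face. Outer corner at x=-50, y=-50; one arm along +x (y -50 to -14), one along +y (x -50 to -14). Base 10 thick; a ridge 10 wide along the middle of each arm (y=-32; x=-32) makes it 22 thick. Weight centre x=y=-12
- pale_corner: pale wooden L-shaped frame corner (starts in the stand, y axis up), 0.04-0.07 kg, arms 100 mm long, 36 wide. Origin: on its underside (back), centre of the 100x100 square it spans; z out of its face. Outer corner at x=-50, y=-50; one arm along +x (y -50 to -14), one along +y (x -50 to -14). Base 10 thick; a ridge 10 wide along the middle of each arm (y=-32; x=-32) makes it 22 thick. Weight centre x=y=-12
- highlighter_1: pink flat highlighter, 25x122x18 mm; origin at the centre of its underside. Not part of the job, to be left where it is
- rubber_stamp: wooden stamp standing upright, 50x25x72 mm; origin at the centre of its underside. Not part of the job, to be left where it is
- eraser_b: block eraser in a red sleeve, 43x19x12 mm; origin at the centre of its underside. Not part of the job, to be left where it is
- wedge_sharpener: small pale sharpener, 25x12x13 mm; origin at the centre of its underside. Not part of the job, to be left where it is
- masking_tape: roll of masking tape lying flat, 100x98x25 mm; origin at the centre of its underside. Not part of the job, to be left where it is
- pocket_pad: black notebook, 140x95x16 mm; origin at the centre of its underside. Not part of the job, to be left where it is
- twin_marker_0: marker pen, white with black caps, 15x144x15 mm; origin at the centre of its underside. Not part of the job, to be left where it is
- glue_stick: red and yellow glue stick standing upright, 26x26x92 mm; origin at the centre of its underside. Not part of the job, to be left where it is
- sharpener_top (a point): highest point of the red crank sharpener, a fixed obstacle between the stand and the tray and mat: 145 mm high, 100 mm wide (y) and 140 mm long (x) about this point. The black arm of the trimmer behind it also stands up, to 160 mm. Carry things over it or round it
- pen_bins (a point): top of the pens at the left edge of the pen bins, a fixed obstacle: everything on the counter to the right (-y) of this point, from 0.1 m nearer to 0.3 m farther than it in x, is full of upright pens of this height

How it is judged:
On the way:
1. the pale corner lies flat on its back on the cork mat, let go (angle between pale_corner's own z axis and vertical below 0.1 rad and height (world z) of pale_corner below 0.008 m and horizontal distance between pale_corner and cork_mat below 0.06 m and contact force between pale_corner and the fingers below 0.1 N), for 0.2 s.
At the end, for the whole second after the job is handed in: All three samples lie in the tray, face up, flat on the felt (underside within 2.5 mm of the felt's height, tilted less than 0.06 rad), between the tray's walls, and at rest (z of dark_corner in the frame of sample_tray between 0.004 and 0.0085 m and angle between each of dark_corner, pale_corner, straight_length's own z axis and vertical below 0.06 rad and linear speed of each of dark_corner, pale_corner, straight_length below 0.02 m/s and x of dark_corner in the frame of sample_tray between -0.035 and 0.035 m and y of dark_corner in the frame of sample_tray between -0.02 and 0.02 m and z of pale_corner in the frame of sample_tray between 0.004 and 0.0085 m and x of pale_corner in the frame of sample_tray between -0.035 and 0.035 m and y of pale_corner in the frame of sample_tray between -0.02 and 0.02 m and z of straight_length in the frame of sample_tray between 0.004 and 0.0085 m and x of straight_length in the frame of sample_tray between -0.035 and 0.035 m and y of straight_length in the frame of sample_tray between -0.02 and 0.02 m); the robot touches nothing.
It fails at once if a sample presses on the tray while on edge (tilted more than 0.6 rad) ((angle between dark_corner's own z axis and vertical above 0.6 rad and contact force between dark_corner and sample_tray above 0.5 N) or (angle between pale_corner's own z axis and vertical above 0.6 rad and contact force between pale_corner and sample_tray above 0.5 N) or (angle between straight_length's own z axis and vertical above 0.6 rad and contact force between straight_length and sample_tray above 0.5 N)).
It fails at once if one of the other things is moved more than 30 mm (distance of any of highlighter_1, rubber_stamp, eraser_b, wedge_sharpener, masking_tape, pocket_pad, twin_marker_0, glue_stick from where it was at the start of the episode above 0.03 m).
It also fails if it takes over 72 s, if anything falls off the work surface, if the arm or the gripper's body presses on something with over 40 N, if the wrist force passes 120 N, or if a joint passes its speed limit or range.

## Working session

There is one attempt and no reset: what is moved stays moved. The work goes in short steps, Python scripts to look and compute and a tool call to move; the robot and the scene stay as the last step left them, time stands still between calls to the robot, and variables do not carry over. Pictures are saved under pics/ and viewed, on a budget of 10 in all, crops included, one or two more only if the job needs it, and the job is handed in when it is done.

Besides the shell and the picture viewer there is one more tool, called after "Call:" as a command line: name --argument value ..., lists and objects as JSON in quotes. arm_command: Moves the arm, as the interface text tells. Its arguments: {"type":"object","properties":{"motion":{"type":"array","items":{"type":"array"}},"newtons":{"type":"number"}},"required":["motion"]}

```bash
mkdir -p pics; cat > h.py <<'E'
import numpy as np, cv2
from station import arm
from scipy.spatial.transform import Rotation as R
def info(n):
    c=arm.camera_info(n); f=210/np.tan(np.radians(c['fov_y'])/2); return c,f
def campose(n,st=None):
    c,f=info(n)
    if n!='wrist': M=np.linalg.inv(np.array(c['view']))
    else:
        st=st or arm.get_state(); T=np.eye(4); T[:3,:3]=R.from_euler('xyz',st['ee_rot']).as_matrix(); T[:3,3]=st['eef_pos']; M=T@np.array(c['tool_from_camera'])
    return M,c,f
def undist(n,uv):
    c,f=info(n); uv=np.atleast_2d(np.array(uv,float)); d=(uv-[c['cx'],c['cy']])/f; s=d.copy()
    for _ in range(20): s=d/(1+c['k1']*(s**2).sum(1,keepdims=True))
    return s
def ray(n,uv,st=None):
    M,c,f=campose(n,st); s=undist(n,uv); D=np.c_[s,np.ones(len(s))]@M[:3,:3].T
    return M[:3,3],D
def plane(n,uv,z,st=None):
    o,D=ray(n,uv,st); return o+D*((z-o[2])/D[:,2])[:,None]
def proj(n,P,st=None):
    M,c,f=campose(n,st); p=(np.atleast_2d(P)-M[:3,3])@M[:3,:3]; s=p[:,:2]/p[:,2:]
    return s*(1+c['k1']*(s**2).sum(1,keepdims=True))*f+[c['cx'],c['cy']]
def snap(n,name):
    st=arm.get_state(); im=arm.grab_frame(n)[:,:,::-1].copy(); cv2.imwrite(f'pics/{name}.png',im); return im,st
E
python3 - <<'E'
from h import *
s=arm.get_state(); print(s)
for n in('top','side'):
    im,_=snap(n,n+'0'); M,c,f=campose(n); print(n,c['fov_y'],c['cx'],c['cy'],c['k1'],M.round(3).tolist())
print(arm.camera_info('wrist'))
a=cv2.imread('pics/top0.png');b=cv2.imread('pics/side0.png')
E
```

```text
{'t': 0.0, 'q': array([-8.39893865e-01,  3.59387126e-01,  1.10646101e-02, -3.47425049e-04,
       -1.22411214e+00, -2.88097480e-01]), 'qd': array([ 5.92123801e-05,  5.94243194e-04, -4.82947784e-04,  1.14109279e-03,
       -4.20026871e-04,  6.02160904e-04]), 'joint_efforts': array([ 8.72300570e-04, -5.82718885e+01,  2.93068010e+01,  6.99769601e+00,
        6.82326776e-03, -1.58555595e-04]), 'eef_pos': array([ 0.28900119, -0.60949875,  0.2476255 ]), 'ee_rot': array([ 3.13992904e+00, -1.52400318e-04, -2.69890586e+00]), 'force': array([-0.19925884,  0.21128333, -0.20651798]), 'moment': array([-0.0042679 , -0.01455542, -0.0275083 ]), 'width': 0.08748006542218713}
top 52.92722615844096 273.2540134613558 210.82950689367507 -0.1308620792627386 [[-0.007, -0.99, 0.139, 0.373], [-1.0, 0.006, -0.01, 0.167], [0.009, -0.139, -0.99, 1.477], [0.0, 0.0, 0.0, 1.0]]
side 57.542720734612104 288.38339730988406 208.43829943988965 0.00016479452782439848 [[-0.83, -0.309, 0.464, 0.081], [-0.557, 0.495, -0.667, 0.866], [-0.023, -0.812, -0.583, 0.743], [0.0, 0.0, 0.0, 1.0]]
{'fov_y': 60.682749829807996, 'cx': 275.1463051113348, 'cy': 208.40047762694226, 'k1': -0.07406228764144997, 'tool_from_camera': array([[-3.98467950e-04, -9.52972621e-01, -3.03056142e-01,
         8.16120263e-02],
       [ 9.99997919e-01, -9.86119923e-04,  1.78606565e-03,
        -3.32757649e-04],
       [-2.00092137e-03, -3.03054800e-01,  9.52971030e-01,
        -1.36606694e-01],
       [ 0.00000000e+00,  0.00000000e+00,  0.00000000e+00,
         1.00000000e+00]])}
```

View pics/top0.png

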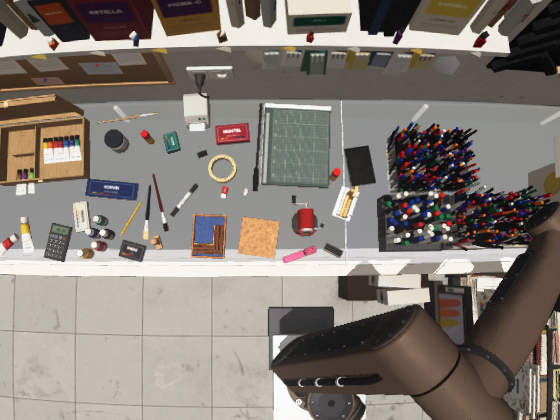

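View pics/side0.png

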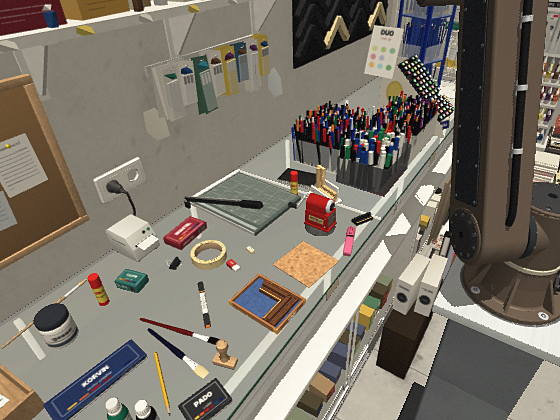

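Overview: tray at about top (209,236), mat (259,237), stand with pale corner (347,203), black straight length (333,250), highlighter (300,254), crank sharpener (305,220).

```bash
python3 - <<'E'
from h import *
for nm,uv,z in [('tray',(209,236),.01),('mat',(259,237),.004),('stand',(347,203),.05),('straight',(333,250),.02),('hl',(300,254),.018),('sharp',(305,212),.145),('binleft',(380,215),.15)]:
    print(nm,plane('top',uv,z).round(3))
a=cv2.imread('pics/top0.png')[140:275,180:400];b=cv2.imread('pics/side0.png')[150:340,220:400]
cv2.imwrite('pics/c1.png',np.vstack([cv2.resize(a,(484,297),interpolation=cv2.INTER_CUBIC),np.zeros((0,484,3),np.uint8)]) if 0 else np.hstack([cv2.resize(a,None,fx=1.9,fy=1.9,interpolation=cv2.INTER_CUBIC),cv2.resize(b,None,fx=2,fy=1.35,interpolation=cv2.INTER_CUBIC)[:256]]))
E
```

```text
tray [[0.492 0.377 0.01 ]]
mat [[0.488 0.203 0.004]]
stand [[ 0.599 -0.101  0.05 ]]
straight [[ 0.44  -0.053  0.02 ]]
hl [[0.427 0.061 0.018]]
sharp [[0.556 0.053 0.145]]
binleft [[ 0.544 -0.188  0.15 ]]
```

View pics/c1.png

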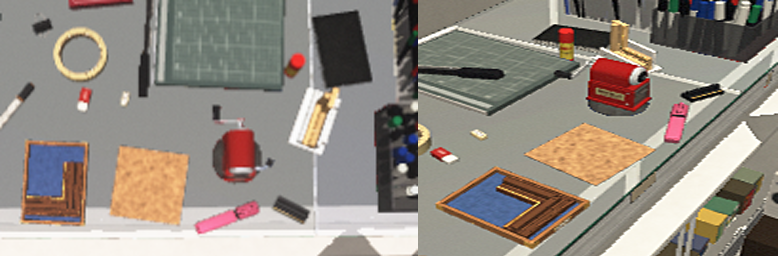

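The upright arm of the pale corner seems to be at the far (+x) end of the stand, its face to the left (+y). I'll go above it for a wrist look.

Call:
arm_command --motion '[[[0,0,-30],[0,0,0],1],[[0,0,-30],[0,0,0],1],[[-28,20.7,0],[0,0,0],1],[[-28,20.7,0],[0,0,0],1],[[-28,20.7,0],[0,0,0],1],[[-28,20.7,0],[0,0,0],1],[[-28,20.7,0],[0,0,0],1],[[-28,20.7,0],[0,0,0],1],[[-28,20.7,0],[0,0,0],1],[[-28,20.7,0],[0,0,0],1],[[-28,20.7,0],[0,0,0],1],[[-28,20.7,0],[0,0,0],1],[[-28,20.7,0],[0,0,0],1],[[-28,20.7,0],[0,0,0],1],[[-28,20.7,0],[0,0,0],1],[[-28,20.7,0],[0,0,0],1],[[-28,20.7,0],[0,0,6.4],1],[[0,0,0],[0,0,6.4],1],[[0,0,0],[0,0,6.4],1],[[0,0,0],[0,0,6.4],1]]' --newtons 30

```text
t: 1.77
eef_pos: [0.5358, -0.1484, 0.308]
ee_rot: [3.141, -0.001, 3.134]
force: [-0.2, -1.2, 0.3]
width: 0.0879
```

```bash
python3 - <<'E'
from h import *
im,st=snap('wrist','w1'); print(st['t'],st['q'].round(3),st['eef_pos'].round(4),st['ee_rot'].round(3))
E
```

```text
1.7667 [ 0.082  0.129 -0.158 -0.    -1.285 -1.661] [ 0.5358 -0.1484  0.308 ] [ 3.141e+00 -1.000e-03  3.134e+00]
```

View pics/w1.png

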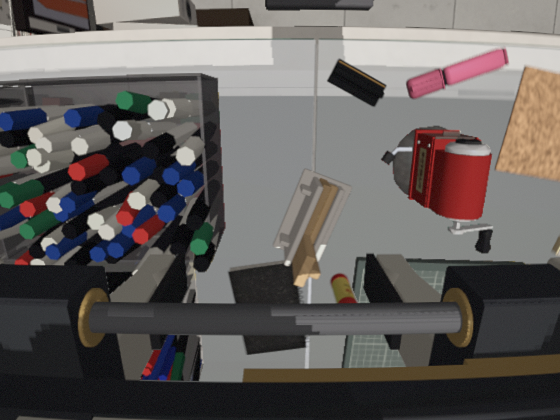

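```bash
python3 - <<'E'
from h import *
im=cv2.imread('pics/w1.png')[155:300,255:405]
cv2.imwrite('pics/c2.png',cv2.resize(im,(620,600),interpolation=cv2.INTER_CUBIC))
E
```

```text
(no output)
```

View pics/c2.png

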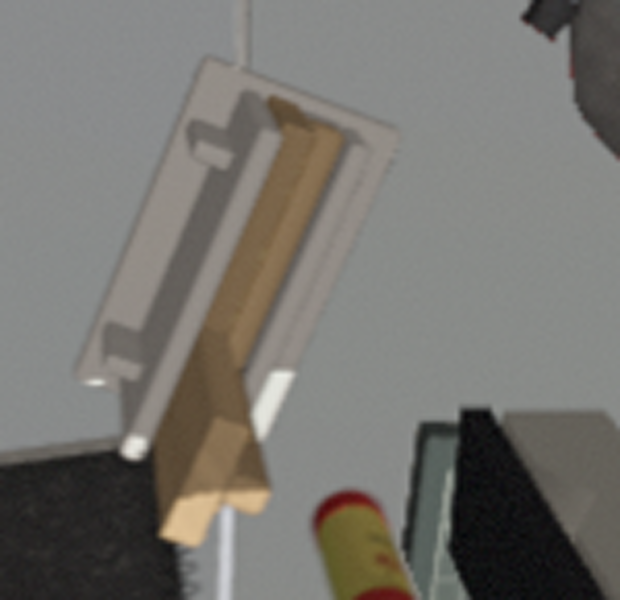

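```bash
python3 - <<'E'
from h import *
st=dict(eef_pos=np.array([.5358,-.1484,.308]),ee_rot=np.array([3.141,-.001,3.134]))
C=lambda p:(np.array(p)/[620/150,600/145]+[255,155])
nl,nr,fl=[plane('wrist',C(p),.008,st)[0] for p in [(208,58),(398,130),(78,378)]]
print(nl.round(4),nr.round(4),fl.round(4),'len',np.linalg.norm(nl-fl),'wid',np.linalg.norm(nl-nr))
x=(nl-fl)/np.linalg.norm(nl-fl); y=np.array([-x[1],x[0],0]); ctr=(fl+nr)/2; print('ctr',ctr.round(4),'x',x.round(3),'ang',np.degrees(np.arctan2(x[1],x[0])))
up=np.array([0,0,1.])
def S(a,b,h): 
    p=ctr+x*a+y*b; p[2]=h; q=proj('wrist',p,st)[0]; return ((q-[255,155])*[620/150,600/145]).round(0)
# top T corners, back at +11, base front at +1, ridge to -11
for n,a,b,h in [('back out',-.05,.011,.108),('back in',-.014,.011,.108),('front out',-.05,.001,.108),('front in',-.014,.001,.108),('ridge out',-.037,-.011,.108),('ridge in',-.027,-.011,.108),('board far',-.056,.0125,.06),('lip far',-.05,-.0125,.032),('harm end ridge',.05,-.011,.031)]:
    print(n,S(a,b,h))
E
```

```text
[ 0.5417 -0.1102  0.008 ] [ 0.5642 -0.052   0.008 ] [ 0.645 -0.15   0.008] len 0.11070499758907919 wid 0.06248067089267166
ctr [ 0.6046 -0.101   0.008 ] x [-0.933  0.359  0.   ] ang 158.93052575908683
back out [159. 542.]
back in [212. 423.]
front out [195. 554.]
front in [249. 435.]
ridge out [257. 527.]
ridge in [272. 494.]
board far [138. 474.]
lip far [217. 441.]
harm end ridge [343. 142.]
```

```bash
python3 - <<'E'
from h import *
st=dict(eef_pos=np.array([.5358,-.1484,.308]),ee_rot=np.array([3.141,-.001,3.134]))
print('glue base w',plane('wrist',[(345/4.133+255,490/4.138+155)],0,st).round(3))
im=cv2.imread('pics/top0.png'); hsv=cv2.cvtColor(im,cv2.COLOR_BGR2HSV)
m=((hsv[...,0]<8)|(hsv[...,0]>172))&(hsv[...,1]>150)&(hsv[...,2]>60); m[:, :320]=0;m[:,345:]=0;m[:160]=0;m[190:]=0
v,u=np.nonzero(m); print('top px',u.mean(),v.mean(),plane('top',[(u.mean(),v.mean())],.092).round(3))
print('pad',plane('top',[(345,150),(375,150),(350,185),(375,182)],.016).round(3).tolist())
print('trimmer arm',plane('top',[(255,168),(255,190)],.1).round(3).tolist(),'sharp px',plane('top',[(305,205),(300,232),(315,232)],.14).round(3).tolist())
E
```

```text
glue base w [[ 0.69  -0.061  0.   ]]
top px 335.6078431372549 172.27450980392157 [[ 0.698 -0.058  0.092]]
pad [[0.798, -0.107, 0.016], [0.798, -0.217, 0.016], [0.669, -0.12, 0.016], [0.68, -0.211, 0.016]]
trimmer arm [[0.712, 0.214, 0.1], [0.637, 0.214, 0.1]] sharp px [[0.579, 0.052, 0.14], [0.493, 0.069, 0.14], [0.492, 0.021, 0.14]]
```

Call:
arm_command --motion '[[[0,0,0],[0,0,-6.94],0.35],[[0,0,0],[0,0,-6.94],0.35],[[0,0,0],[0,0,-6.94],0.35],[[0,0,0],[0,0,-6.94],0.35],[[0,0,0],[0,0,-6.94],0.35],[[0,0,0],[0,0,-6.94],0.35],[[0,0,0],[0,0,-6.94],0.35],[[0,0,0],[0,0,-6.94],0.35],[[0,0,0],[0,0,-6.94],0.35],[[0,0,0],[0,0,-6.94],0.35],[[0,0,0],[0,6.67,0],0.35],[[0,0,0],[0,6.67,0],0.35],[[0,0,0],[0,6.67,0],0.35],[[0,0,0],[0,6.67,0],0.35],[[0,0,0],[0,6.67,0],0.35],[[0,0,0],[0,6.67,0],0.35],[[0,0,0],[0,0,0],0.35]]'

```text
t: 3.23
eef_pos: [0.5355, -0.1482, 0.3056]
ee_rot: [3.133, -0.71, -1.923]
force: [0.0, -0.1, -1.4]
width: 0.0305
```

```bash
cat >> h.py <<'E'
def delta(target,Rt=None):
    s=arm.get_state(); T=R.from_euler('xyz',s['ee_rot'])
    print('t',round(s['t'],2),'q',s['q'].round(2),'pos',s['eef_pos'].round(4),'F',s['force'].round(1),'w',round(s['width'],4))
    print('x',T.as_matrix()[:,0].round(3),'y',T.as_matrix()[:,1].round(3),'z',T.as_matrix()[:,2].round(3))
    if Rt is not None:
        d=(T.inv()*R.from_matrix(Rt)); print('rot first (deg, tool)',np.degrees(d.as_rotvec()).round(2)); 
    if target is not None:
        v=np.array(target)-s['eef_pos']; print('shift mm now-axes',(T.inv().apply(v)*1000).round(1)); 
        if Rt is not None: print('shift mm after rot',(np.array(Rt).T@v*1000).round(1))
E
python3 - <<'E'
from h import *
f=np.array([.3595,.9331,0]);sx=np.array([-.9331,.3595,0]);a=np.radians(50)
z=-f*np.cos(a)-[0,0,np.sin(a)]; x=np.cross(sx,z)
delta([.659,-.045,.168],np.c_[x,sx,z])
E
```

```text
t 3.23 q [ 0.38  0.29 -0.34  0.5  -1.48 -0.93] pos [ 0.5355 -0.1482  0.3056] F [ 0.  -0.1 -1.4] w 0.0305
x [-0.262 -0.712  0.652] y [-0.936  0.351  0.007] z [-0.234 -0.609 -0.758]
rot first (deg, tool) [-0.05 -0.69  0.66]
shift mm now-axes [-195.5  -80.4   12.7]
shift mm after rot [-196.2  -78.1   15. ]
```

Call:
arm_command --motion '[[[-32.6,-13.2,2.3],[0,0,0],0.35],[[-32.6,-13.2,2.3],[0,0,0],0.35],[[-32.6,-13.2,2.3],[0,0,0],0.35],[[-32.6,-13.2,2.3],[0,0,0],0.35],[[-32.6,-13.2,2.3],[0,0,0],0.35],[[-32.6,-13.2,2.3],[0,0,0],0.35],[[0,0,0],[0,0,0],0.35],[[0,0,0],[0,0,0],0.35]]'

```text
t: 3.9
eef_pos: [0.6598, -0.0456, 0.1695]
ee_rot: [3.135, -0.701, -1.929]
force: [-0.3, -0.1, 0.6]
width: 0.0308
```

```bash
python3 - <<'E'
from h import *
im,st=snap('wrist','w2')
f=np.array([.3595,.9331,0]);sx=np.array([-.9331,.3595,0]);a=np.radians(50)
z=-f*np.cos(a)-[0,0,np.sin(a)]; x=np.cross(sx,z)
delta([.6405,-.0928,.1069],np.c_[x,sx,z])
ctr=np.array([.603,-.101,0])
for n,A,b,h in [('ridge top L',-.037,-.011,.108),('ridge top R',-.027,-.011,.108),('back out',-.05,.011,.108),('back in',-.014,.011,.108)]:
    p=ctr+sx*A-f*b; p[2]=h; print(n,proj('wrist',p,st).round(0))
E
```

```text
t 3.95 q [ 0.45  0.6  -0.14  0.46 -1.4  -1.03] pos [ 0.6596 -0.0461  0.1712] F [-0.1  0.8  0.2] w 0.031
x [-0.27  -0.716  0.644] y [-0.935  0.355  0.003] z [-0.23  -0.601 -0.765]
rot first (deg, tool) [-0.07 -0.07  0.32]
shift mm now-axes [-2.7  1.1 81.7]
shift mm after rot [-2.6  1.  81.7]
ridge top L [[270. 214.]]
ridge top R [[285. 214.]]
back out [[251. 184.]]
back in [[304. 184.]]
```

View pics/w2.png

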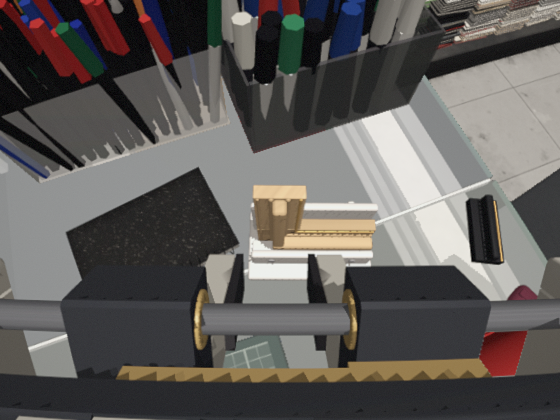

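```bash
python3 - <<'E'
import cv2
im=cv2.imread('pics/w2.png'); h=cv2.cvtColor(im,cv2.COLOR_BGR2HSV)
for u in (258,280,298): print(u,[tuple(h[v,u]) [1:] for v in range(180,252,2)])
for v in (195,210,225): print(v,[int(h[v,u,2]) for u in range(244,314,2)])
E
```

```text
258 [(np.uint8(3), np.uint8(150)), (np.uint8(3), np.uint8(151)), (np.uint8(15), np.uint8(157)), (np.uint8(80), np.uint8(230)), (np.uint8(79), np.uint8(231)), (np.uint8(79), np.uint8(233)), (np.uint8(79), np.uint8(232)), (np.uint8(78), np.uint8(230)), (np.uint8(79), np.uint8(230)), (np.uint8(89), np.uint8(189)), (np.uint8(95), np.uint8(156)), (np.uint8(99), np.uint8(116)), (np.uint8(96), np.uint8(119)), (np.uint8(97), np.uint8(116)), (np.uint8(99), np.uint8(116)), (np.uint8(97), np.uint8(116)), (np.uint8(105), np.uint8(112)), (np.uint8(102), np.uint8(110)), (np.uint8(99), np.uint8(108)), (np.uint8(98), np.uint8(109)), (np.uint8(98), np.uint8(112)), (np.uint8(102), np.uint8(110)), (np.uint8(100), np.uint8(112)), (np.uint8(96), np.uint8(114)), (np.uint8(96), np.uint8(130)), (np.uint8(99), np.uint8(116)), (np.uint8(94), np.uint8(109)), (np.uint8(90), np.uint8(116)), (np.uint8(71), np.uint8(126)), (np.uint8(58), np.uint8(127)), (np.uint8(17), np.uint8(169)), (np.uint8(7), np.uint8(242)), (np.uint8(7), np.uint8(240)), (np.uint8(6), np.uint8(240)), (np.uint8(4), np.uint8(239)), (np.uint8(12
[... 2117 characters left out ...]
35)), (np.uint8(77), np.uint8(235)), (np.uint8(77), np.uint8(234)), (np.uint8(82), np.uint8(222)), (np.uint8(95), np.uint8(171)), (np.uint8(25), np.uint8(184))]
195 [151, 151, 151, 149, 168, 235, 233, 231, 228, 229, 230, 231, 230, 229, 226, 228, 233, 235, 235, 236, 235, 231, 231, 232, 234, 233, 233, 235, 233, 234, 236, 194, 149, 150, 152]
210 [151, 151, 150, 145, 125, 122, 119, 116, 117, 124, 123, 119, 116, 106, 149, 209, 229, 229, 231, 231, 221, 183, 117, 128, 128, 127, 124, 112, 130, 137, 160, 176, 177, 177, 165]
225 [149, 152, 150, 144, 149, 122, 114, 112, 121, 123, 119, 118, 114, 103, 101, 114, 121, 121, 122, 125, 129, 116, 124, 128, 129, 127, 116, 132, 169, 215, 216, 216, 216, 216, 217]
```

w2: T-shaped top of the upright arm at (252–306, 186–214), within about 1 mm of the prediction. Advance, close and check.

Call:
arm_command --motion '[[[-2.7,2,16],[0,0,0],0.35],[[0,0,16],[0,0,0],0.35],[[0,0,16],[0,0,0],0.35],[[0,0,16],[0,0,0],0.35],[[0,0,10],[0,0,0],0.35],[[0,0,7],[0,0,0],0.35],[[0,0,0],[0,0,0],0.35],[[0,0,0],[0,0,0],0],[[0,0,0],[0,0,0],0],[[0,0,0],[0,0,0],0],[[0,0,0],[0,0,0],0],[[0,0,0],[0,0,0],0]]' --newtons 35

```text
t: 4.95
eef_pos: [0.6405, -0.0915, 0.1088]
ee_rot: [-3.141, -0.698, -1.934]
force: [0.3, 0.1, 1.5]
width: 0.0094
```

```bash
python3 - <<'E'
from h import *
delta([.6405,-.0928,.1069])
E
```

```text
t 4.95 q [ 0.4   0.62 -0.28  0.52 -1.24 -1.08] pos [ 0.6405 -0.0915  0.1088] F [0.3 0.1 1.5] w 0.0094
x [-0.272 -0.716  0.643] y [-0.935  0.355 -0.   ] z [-0.228 -0.601 -0.766]
shift mm now-axes [-0.3 -0.5  2.3]
```

Gripping the ridge (width 9.4 mm). Lift and carry over the sharpener towards the mat; the mat and tray from the top picture meanwhile.

Call:
arm_command --motion '[[[12,0,-14.3],[0,0,0],0],[[21.4,0,-25.5],[0,0,0],0],[[21.4,0,-25.5],[0,0,0],0],[[21.4,0,-25.5],[0,0,0],0],[[21.4,0,-25.5],[0,0,0],0],[[21.4,0,-25.5],[0,0,0],0],[[10,0,-12],[0,0,0],0],[[-15.9,28.3,-16.1],[0,0,0],0],[[-15.9,28.3,-16.1],[0,0,0],0],[[-15.9,28.3,-16.1],[0,0,0],0],[[-15.9,28.3,-16.1],[0,0,0],0],[[-15.9,28.3,-16.1],[0,0,0],0],[[-15.9,28.3,-16.1],[0,0,0],0],[[-15.9,28.3,-16.1],[0,0,0],0],[[-15.9,28.3,-16.1],[0,0,0],0],[[-15.9,28.3,-16.1],[0,0,0],0],[[-15.9,28.3,-16.1],[0,0,0],0],[[0,0,0],[0,0,0],0]]'

```text
t: 6.45
eef_pos: [0.4539, 0.2243, 0.3304]
ee_rot: [-3.142, -0.697, -1.93]
force: [1.1, -0.4, -0.3]
width: 0.0093
```

```bash
python3 - <<'E'
from h import *
delta(None)
im=cv2.imread('pics/top0.png'); hsv=cv2.cvtColor(im,cv2.COLOR_BGR2HSV)
m=cv2.inRange(hsv,(5,60,90),(25,255,255)); m[:, :232]=0;m[:,285:]=0;m[:210]=0;m[262:]=0
v,u=np.nonzero(m); P=plane('top',np.c_[u,v],.004)[:,:2].astype(np.float32)
print('mat',cv2.minAreaRect(P),len(u))
m=cv2.inRange(hsv,(100,80,40),(125,255,255)); m[:, :185]=0;m[:,232:]=0;m[:205]=0;m[262:]=0
v,u=np.nonzero(m); P=plane('top',np.c_[u,v],.006)[:,:2].astype(np.float32); print('felt',cv2.minAreaRect(P),P.min(0),P.max(0))
E
```

```text
t 6.45 q [ 0.96  0.38 -0.02  0.16 -1.85 -1.33] pos [0.4539 0.2243 0.3304] F [ 1.1 -0.4 -0.3] w 0.0093
x [-0.269 -0.718  0.642] y [-0.936  0.351 -0.   ] z [-0.225 -0.601 -0.767]
mat ((0.48863327503204346, 0.20603910088539124), (0.1316535919904709, 0.1303330361843109), 81.53694915771484) 1398
felt ((0.4928378462791443, 0.3807983994483948), (0.09894883632659912, 0.13673116266727448), 87.17671966552734) [0.42589024 0.32921875] [0.5631306 0.43345  ]
```

Call:
arm_command --motion '[[[0,0,0],[0,-6.67,0],0],[[0,0,0],[0,-6.67,0],0],[[0,0,0],[0,-6.67,0],0],[[0,0,0],[0,-6.67,0],0],[[0,0,0],[0,-6.67,0],0],[[0,0,0],[0,-6.67,0],0],[[0,0,0],[0,0,-7.16],0],[[0,0,0],[0,0,-7.16],0],[[0,0,0],[0,0,-7.16],0],[[0,0,0],[0,0,-7.16],0],[[0,0,0],[0,0,-7.16],0],[[0,0,0],[0,0,-7.16],0],[[0,0,0],[0,0,-7.16],0],[[0,0,0],[0,0,-7.16],0],[[0,0,0],[0,0,-7.16],0],[[0,0,0],[0,0,-7.16],0],[[0,0,0],[0,0,-7.16],0],[[0,0,0],[0,0,-7.16],0],[[0,0,0],[0,0,-7.16],0],[[0,0,0],[0,0,-7.16],0]]'

```text
t: 8.12
eef_pos: [0.4556, 0.2194, 0.3303]
ee_rot: [-3.141, 0.0, -0.178]
force: [-0.9, 0.7, -0.9]
width: 0.0091
```

Call:
arm_command --motion '[[[0,0,0],[0,0,-7.16],0],[[0,0,0],[0,0,-7.16],0],[[0,0,0],[0,0,-7.16],0],[[0,0,0],[0,0,-7.16],0],[[0,0,0],[0,0,-7.16],0],[[0,0,0],[0,0,-7.16],0],[[0,0,0],[0,0,-7.16],0],[[0,0,0],[0,0,-7.16],0],[[0,0,0],[0,0,-7.16],0],[[0,0,0],[0,0,-7.16],0],[[0,0,0],[0,0,-7.16],0],[[0,0,0],[0,0,-7.16],0],[[0,0,0],[0,0,-7.16],0],[[0,0,0],[0,-7.14,0],0],[[0,0,0],[0,-7.14,0],0],[[0,0,0],[0,-7.14,0],0],[[0,0,0],[0,-7.14,0],0],[[0,0,0],[0,-7.14,0],0],[[0,0,0],[0,-7.14,0],0],[[0,0,0],[0,-7.14,0],0]]'

```text
t: 9.78
eef_pos: [0.456, 0.2204, 0.3309]
ee_rot: [3.14, 0.877, 1.439]
force: [-0.6, -0.3, -0.3]
width: 0.0094
```

```bash
python3 - <<'E'
from h import *
delta(None)
im,st=snap('side','s3'); im2,_=snap('wrist','w3')
b=im[60:340,180:430]
cv2.imwrite('pics/c3.png',np.hstack([cv2.resize(b,(375,420),interpolation=cv2.INTER_CUBIC),im2[:,70:490]]))
E
```

```text
t 9.78 q [ 1.05  0.42 -0.13  0.31 -1.85  1.91] pos [0.456  0.2204 0.3309] F [-0.6 -0.3 -0.3] w 0.0094
x [ 0.084  0.634 -0.769] y [ 0.992 -0.13   0.001] z [-0.099 -0.762 -0.64 ]
```

View pics/c3.png

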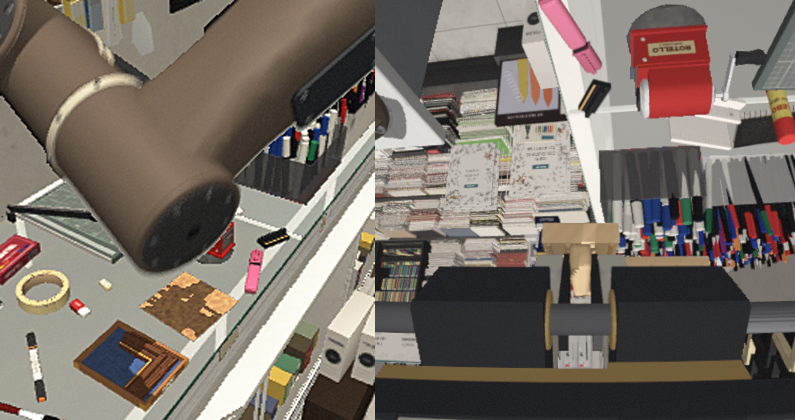

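```bash
python3 - <<'E'
from h import *
Rg=np.c_[[-.272,-.716,.643],[-.935,.355,0],[-.228,-.601,-.766]]; 
st=dict(eef_pos=np.array([.6405,-.0915,.1088]),ee_rot=R.from_matrix(Rg).as_euler('xyz'))
f=np.array([.3595,.9331,0]);sx=np.array([-.9331,.3595,0]); ctr=np.array([.603,-.101,0])+.001*sx
for n,A,b,h in [('back out',-.05,.011,.108),('back in',-.014,.011,.108),('front in',-.014,.001,.108),('ridge top',-.032,-.011,.108)]:
    p=ctr+sx*A-f*b; p[2]=h; print(n,proj('wrist',p,st).round(1))
# piece frame in tool
O=ctr.copy();O-=f*.011;O[2]=.058; Rp=np.c_[sx,[0,0,1],f]
Op=Rg.T@(O-st['eef_pos']); print('O in tool',Op.round(4)); Rpt=Rg.T@Rp
s=arm.get_state(); T=R.from_euler('xyz',s['ee_rot']).as_matrix(); print('now O',(T@Op+s['eef_pos']).round(4)); print((T@Rpt).round(3))
im=cv2.imread('pics/w3.png'); h=cv2.cvtColor(im,cv2.COLOR_BGR2HSV)
for u in (245,275,305): print(u,[(v,int(h[v,u,1]),int(h[v,u,2])) for v in range(210,300,3)])
print([(u,int(h[232,u,1])) for u in range(230,322,3)])
E
```

```text
back out [[236.4 222.6]]
back in [[312.9 223.1]]
front in [[313.6 243.5]]
ridge top [[274.3 269. ]]
O in tool [-0.0072  0.0327  0.0602]
now O [0.4809 0.1657 0.2932]
[[ 0.992  0.129  0.002]
 [-0.129  0.992  0.013]
 [ 0.    -0.013  1.   ]]
245 [(210, 51, 100), (213, 27, 216), (216, 33, 93), (219, 16, 115), (222, 68, 79), (225, 90, 167), (228, 92, 170), (231, 90, 170), (234, 90, 170), (237, 91, 168), (240, 90, 167), (243, 94, 135), (246, 98, 117), (249, 96, 120), (252, 95, 123), (255, 26, 128), (258, 25, 132), (261, 24, 130), (264, 23, 133), (267, 24, 125), (270, 25, 103), (273, 22, 103), (276, 22, 104), (279, 20, 89), (282, 25, 91), (285, 23, 89), (288, 26, 80), (291, 120, 102), (294, 123, 106), (297, 125, 108)]
275 [(210, 18, 145), (213, 26, 215), (216, 26, 215), (219, 26, 215), (222, 28, 211), (225, 93, 162), (228, 93, 164), (231, 91, 169), (234, 90, 173), (237, 91, 174), (240, 90, 175), (243, 94, 149), (246, 92, 152), (249, 91, 166), (252, 90, 167), (255, 91, 168), (258, 88, 179), (261, 88, 183), (264, 85, 195), (267, 75, 237), (270, 76, 230), (273, 78, 230), (276, 78, 231), (279, 7
[... 235 characters left out ...]
(234, 90, 172), (237, 89, 171), (240, 91, 169), (243, 102, 150), (246, 130, 133), (249, 131, 132), (252, 130, 133), (255, 26, 129), (258, 23, 131), (261, 25, 132), (264, 23, 131), (267, 22, 129), (270, 26, 116), (273, 24, 118), (276, 24, 119), (279, 25, 111), (282, 21, 108), (285, 25, 110), (288, 25, 103), (291, 114, 103), (294, 128, 102), (297, 121, 103)]
[(230, 21), (233, 12), (236, 44), (239, 92), (242, 91), (245, 89), (248, 91), (251, 92), (254, 91), (257, 91), (260, 93), (263, 92), (266, 91), (269, 93), (272, 91), (275, 90), (278, 89), (281, 89), (284, 86), (287, 88), (290, 90), (293, 93), (296, 90), (299, 89), (302, 92), (305, 88), (308, 92), (311, 92), (314, 36), (317, 24), (320, 18)]
```

No slip: seen edges match the predicted ones within 1 px. Lay it on the mat.

Call:
arm_command --motion '[[[28.9,0.3,17.5],[0,0,0],0],[[28.9,0.3,17.5],[0,0,0],0],[[28.9,0.3,17.5],[0,0,0],0],[[28.9,0.3,17.5],[0,0,0],0],[[28.9,0.3,17.5],[0,0,0],0],[[28.9,0.3,17.5],[0,0,0],0],[[28.9,0.3,17.5],[0,0,0],0],[[28.9,0.3,17.5],[0,0,0],0],[[5,0,4],[0,-0.7,0],0],[[4,0,3.3],[0,0,0],0],[[4,0,3.3],[0,0,0],0],[[0,0,0],[0,0,0],0]]'

```text
t: 10.88
eef_pos: [0.4639, 0.2606, 0.0472]
ee_rot: [3.141, 0.883, 1.439]
force: [-0.7, 0.6, -0.8]
width: 0.0093
```

```bash
python3 - <<'E'
from h import *
delta(None)
s=arm.get_state(); T=R.from_euler('xyz',s['ee_rot']).as_matrix(); print('O',(T@[-.0072,.0327,.0602]+s['eef_pos']).round(4))
E
```

```text
t 10.88 q [ 1.07  0.76 -0.25  0.28 -1.42  1.77] pos [0.4639 0.2606 0.0472] F [-0.7  0.6 -0.8] w 0.0093
x [ 0.084  0.63  -0.772] y [ 0.991 -0.131  0.001] z [-0.101 -0.766 -0.635]
O [0.4896 0.2057 0.0145]
```

Call:
arm_command --motion '[[[3,0,2.5],[0,0.6,0],0],[[2.5,0,2],[0,0,0],0],[[1.5,0,1.3],[0,0,0],0],[[1,0,0.8],[0,0,0],0],[[0,0,0],[0,0,0],0],[[0,0,0],[0,0,0],0]]'

```text
t: 11.38
eef_pos: [0.4639, 0.2606, 0.0377]
ee_rot: [3.14, 0.875, 1.439]
force: [-0.8, 1.6, 8.4]
width: 0.0095
```

```bash
python3 - <<'E'
from h import *
delta(None)
s=arm.get_state(); T=R.from_euler('xyz',s['ee_rot']).as_matrix(); print('O',(T@[-.0072,.0327,.0602]+s['eef_pos']).round(4))
E
```

```text
t 11.38 q [ 1.07  0.77 -0.25  0.29 -1.4   1.76] pos [0.4639 0.2606 0.0377] F [-0.8  1.6  8.4] w 0.0095
x [ 0.084  0.636 -0.767] y [ 0.992 -0.13   0.001] z [-0.099 -0.761 -0.641]
O [0.4897 0.206  0.0047]
```

Call:
arm_command --motion '[[[0,0,0],[0,0,0],0.35],[[0,0,0],[0,0,0],0.35],[[0,0,0],[0,0,0],0.35],[[0,0,0],[0,0,0],0.35],[[0,0,-10],[0,0,0],0.35],[[0,0,-25],[0,0,0],0.35],[[0,0,-25],[0,0,0],0.35],[[-26,0,-21.5],[0,0,0],0.35],[[-26,0,-21.5],[0,0,0],0.35],[[-26,0,-21.5],[0,0,0],0.35],[[-26,0,-21.5],[0,0,0],0.35],[[-26,0,-21.5],[0,0,0],0.35],[[0,0,0],[0,7.1,0],0.35],[[0,0,0],[0,7.1,0],0.35],[[0,0,0],[0,7.1,0],0.35],[[0,0,0],[0,7.1,0],0.35],[[0,0,0],[0,7.1,0],0.35],[[0,0,0],[0,7.1,0],0.35],[[0,0,0],[0,7.1,0],0.35],[[0,0,0],[0,0,0],0.35]]'

```text
t: 13.05
eef_pos: [0.4692, 0.3035, 0.2465]
ee_rot: [3.139, -0.005, 1.438]
force: [-1.2, -0.8, 0.6]
width: 0.031
```

```bash
python3 - <<'E'
from h import *
im,st=snap('wrist','w4'); delta(None); print(st['eef_pos'].tolist(),st['ee_rot'].tolist())
print('tray c',proj('wrist',[.493,.381,.006],st),'pale O',proj('wrist',[.4897,.206,.004],st))
E
```

```text
t 13.1 q [ 0.93  0.17 -0.25  0.   -1.15  2.08] pos [0.4695 0.3036 0.246 ] F [ 1.  -0.5 -0.1] w 0.0303
x [ 0.133  0.991 -0.002] y [ 0.991 -0.133  0.002] z [ 0.002 -0.002 -1.   ]
[0.46922283844812457, 0.30354587076779205, 0.24649162320054252] [3.139470591518004, -0.004982036261955924, 1.437725428795639]
tray c [[287.35175308  99.67253392]] pale O [[303.105486   256.03254526]]
```

View pics/w4.png

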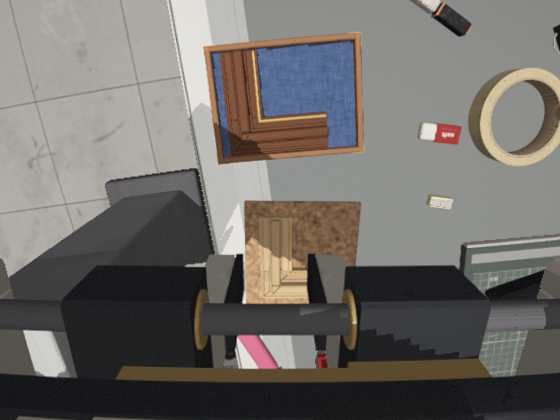

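```bash
python3 - <<'E'
import cv2
im=cv2.imread('pics/w4.png')[25:175,195:375]
cv2.imwrite('pics/c4.png',cv2.resize(im,(720,600),interpolation=cv2.INTER_CUBIC))
E
```

```text
(no output)
```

View pics/c4.png

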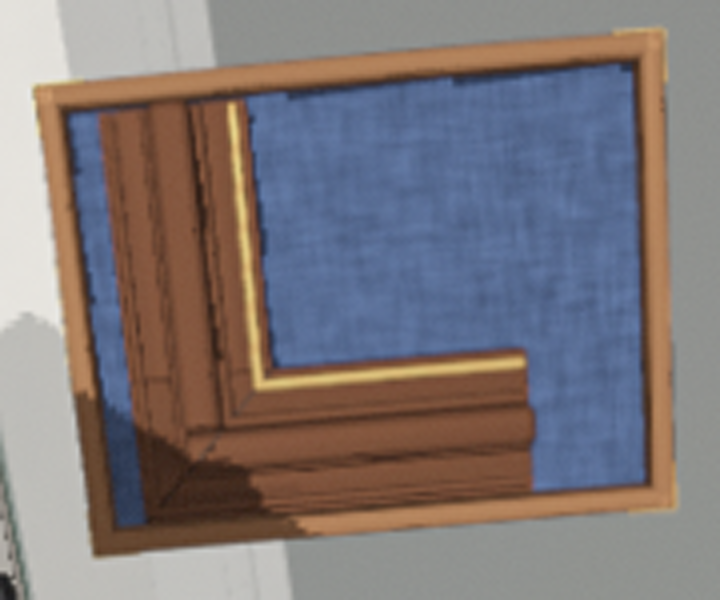

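```bash
cat > m.py <<'E'
from h import *
st=dict(eef_pos=np.array([.46922,.30355,.24649]),ee_rot=np.array([3.13947,-.00498,1.43773]))
C=lambda p:np.array(p)/4+[195,25]
W=lambda p,z:plane('wrist',C(p),z,st)[0][:2]
k=[W(p,.016) for p in [(36,87),(665,30),(676,509),(95,555)]] # -x+y, +x+y, +x-y, -x-y
k=np.array(k); c=k.mean(0); ex=(k[1]+k[2]-k[0]-k[3])/2; ey=(k[0]+k[1]-k[2]-k[3])/2
print('tray',c.round(4),'lx',np.linalg.norm(ex),'ly',np.linalg.norm(ey),np.degrees(np.arctan2(ex[1],ex[0])),np.degrees(np.arctan2(-ey[0],ey[1])))
th=(np.arctan2(ex[1],ex[0])*151+np.arctan2(-ey[0],ey[1])*115)/266
x=np.array([np.cos(th),np.sin(th)]);y=np.array([-x[1],x[0]]);print('th',np.degrees(th),x.round(4))
L=lambda p,z:np.array([(W(p,z)-c)@x,(W(p,z)-c)@y])*1000
for n,p,z in [('inner corner',(272,368),.016),('x-arm end in',(525,352),.016),('x-arm end out',(530,488),.016),('y-arm end out',(101,112),.016),('y-arm end in',(245,103),.016),('outer corner',(148,520),.016)]: print(n,L(p,z).round(1))
# pale inner corner etc by prediction
E
python3 m.py
```

```text
tray [0.4922 0.3803] lx 0.15038192544137768 ly 0.11438569531082951 -2.851923896627432 -2.802697649538256
th -2.8306418725099305 [ 0.9988 -0.0494]
inner corner [-25.1 -13.8]
x-arm end in [ 38.1 -15.1]
x-arm end out [ 37.8 -49.1]
y-arm end out [-60.4  49.9]
y-arm end in [-25.8  48.8]
outer corner [-60.4 -49.1]
```

w4/c4: pale lies flat on the mat; dark origin at tray x≈-11, y≈0, so it must go about 8 mm towards -x. I'll take its y-arm ridge from above and drag.

Call:
arm_command --motion '[[[0,0,0],[0,0,-4.8],0.35],[[9.2,-3,23],[0,0,0],0.35],[[9.2,-3,23],[0,0,0],0.35],[[9.2,-3,23],[0,0,0],0.35],[[9.2,-3,23],[0,0,0],0.35],[[9.2,-3,23],[0,0,0],0.35],[[9.2,-3,23],[0,0,0],0.35],[[9.2,-3,23],[0,0,0],0.35],[[9.2,-3,23],[0,0,0],0.35],[[0,0,0],[0,0,0],0.35],[[0,0,0],[0,0,0],0.35]]'

```text
t: 14.02
eef_pos: [0.4481, 0.3785, 0.0572]
ee_rot: [-3.139, 0.011, 1.525]
force: [-0.6, 0.3, 1.0]
width: 0.0309
```

```bash
cat >> h.py <<'E'
TC=np.array([.4922,.3803]);TH=np.radians(-2.83);TX=np.array([np.cos(TH),np.sin(TH)]);TY=np.array([-TX[1],TX[0]])
def tray(px,py,z): return [*(TC+TX*px/1000+TY*py/1000),z]
def intray():
    s=arm.get_state(); d=s['eef_pos'][:2]-TC; print('tcp in tray',(d@TX*1000).round(2),(d@TY*1000).round(2))
E
python3 - <<'E'
from h import *
ty=np.array([*TX,0]);z=np.array([0,0,-1.]);delta(tray(-43.3,-4,.0405),np.c_[np.cross(ty,z),ty,z])
E
```

```text
t 14.02 q [ 1.04  0.41 -0.41  0.   -0.77  2.06] pos [0.4481 0.3785 0.0572] F [-0.6  0.3  1. ] w 0.0309
x [ 0.046  0.999 -0.011] y [ 0.999 -0.046 -0.002] z [-0.003 -0.011 -1.   ]
rot first (deg, tool) [-0.14  0.64  0.22]
shift mm now-axes [ 0.2  0.7 16.7]
shift mm after rot [-0.   0.6 16.7]
```

Call:
arm_command --motion '[[[0,0.6,8],[0,0.6,0],0.35],[[0,0,5],[0,0,0],0.35],[[0,0,3.5],[0,0,0],0.35],[[0,0,0],[0,0,0],0],[[0,0,0],[0,0,0],0],[[0,0,0],[0,0,0],0],[[0,0,0],[0,0,0],0]]' --newtons 20

```text
t: 14.6
eef_pos: [0.4496, 0.3786, 0.0428]
ee_rot: [-3.141, -0.004, 1.524]
force: [0.7, -0.7, 2.3]
width: 0.0095
```

Call:
arm_command --motion '[[[0,-3,0],[0,0,0],0],[[0,-3,0],[0,0,0],0],[[-0.5,-2,0],[0,0,0],0],[[-0.5,-1,0],[0,0,0],0],[[0,0,0],[0,0,0],0],[[0,0,0],[0,0,0],0]]'

```text
t: 15.1
eef_pos: [0.4404, 0.3784, 0.0428]
ee_rot: [-3.142, -0.005, 1.524]
force: [-1.8, 0.9, 7.0]
width: 0.0096
```

```bash
python3 - <<'E'
from h import *
delta(None);intray()
E
```

```text
t 15.1 q [ 1.04  0.42 -0.44 -0.   -0.71  2.05] pos [0.4404 0.3784 0.0428] F [-1.8  0.9  7. ] w 0.0096
x [0.047 0.999 0.005] y [ 0.999 -0.047 -0.   ] z [ 0.     0.005 -1.   ]
tcp in tray -51.65 -4.46
```

Call:
arm_command --motion '[[[-0.7,-1.2,0],[0,0,0],0],[[-0.7,-1.2,0],[0,0,0],0],[[0,0,0],[0,0,0],0]]'

```text
t: 15.35
eef_pos: [0.4392, 0.3778, 0.0429]
ee_rot: [3.14, -0.007, 1.524]
force: [6.6, 2.2, 2.5]
width: 0.0096
```

```bash
python3 - <<'E'
from h import *
delta(None);intray()
E
```

```text
t 15.35 q [ 1.05  0.41 -0.44 -0.   -0.71  2.05] pos [0.4392 0.3778 0.0429] F [6.6 2.2 2.5] w 0.0096
x [0.047 0.999 0.007] y [ 0.999 -0.047  0.002] z [ 0.002  0.007 -1.   ]
tcp in tray -52.8 -5.07
```

Wall contact felt (6.6 N) – dark corner is home. Release, go over to the pale corner.

Call:
arm_command --motion '[[[0,0,0],[0,0,0],0.3],[[0,0,0],[0,0,0],0.3],[[0,0,0],[0,0,0],0.3],[[0,0,-15],[0,0,0],0.35],[[0,0,-30],[0,0,0],0.35],[[0,0,-30],[0,0,4.8],0.35],[[-29.3,6.7,0],[0,0,0],0.35],[[-29.3,6.7,0],[0,0,0],0.35],[[-29.3,6.7,0],[0,0,0],0.35],[[-29.3,6.7,0],[0,0,0],0.35],[[-29.3,6.7,0],[0,0,0],0.35],[[-29.3,6.7,0],[0,0,0],0.35],[[0,0,20],[0,0,0],0.35],[[0,0,20],[0,0,0],0.35],[[0,0,0],[0,0,0],0.35],[[0,0,0],[0,0,0],0.35]]'

```text
t: 16.68
eef_pos: [0.4539, 0.196, 0.0758]
ee_rot: [-3.139, -0.001, 1.439]
force: [0.6, 0.9, 0.2]
width: 0.0308
```

```bash
python3 - <<'E'
from h import *
ty=np.array([.9915,-.1305,0]);z=np.array([0,0,-1.]);delta([.4564,.1983,.040],np.c_[np.cross(ty,z),ty,z])
E
```

```text
t 16.68 q [ 0.8   0.25 -0.6  -0.   -0.72  2.21] pos [0.4539 0.196  0.0758] F [0.6 0.9 0.2] w 0.0308
x [0.131 0.991 0.001] y [ 0.991 -0.131 -0.003] z [-0.003  0.001 -1.   ]
rot first (deg, tool) [-0.17 -0.06 -0.03]
shift mm now-axes [ 2.6  2.3 35.8]
shift mm after rot [ 2.6  2.2 35.8]
```

Call:
arm_command --motion '[[[2.6,2.3,14],[0,0,0],0.35],[[0,0,12],[0,0,0],0.35],[[0,0,7],[0,0,0],0.35],[[0,0,2.8],[0,0,0],0.35],[[0,0,0],[0,0,0],0.35],[[0,0,0],[0,0,0],0],[[0,0,0],[0,0,0],0],[[0,0,0],[0,0,0],0],[[0,0,0],[0,0,0],0]]' --newtons 35

```text
t: 17.43
eef_pos: [0.4576, 0.1995, 0.0412]
ee_rot: [-3.141, -0.004, 1.44]
force: [0.9, -1.0, 1.2]
width: 0.0095
```

```bash
python3 - <<'E'
from h import *
delta(None)
E
```

```text
t 17.43 q [ 0.8   0.31 -0.62 -0.   -0.63  2.21] pos [0.4576 0.1995 0.0412] F [ 0.9 -1.   1.2] w 0.0095
x [0.131 0.991 0.004] y [ 0.991 -0.131 -0.   ] z [ 0.     0.004 -1.   ]
```

Call:
arm_command --motion '[[[0,0,-15],[0,0,0],0],[[0,0,-30],[0,0,0],0],[[0,0,-30],[0,0,0],0],[[0,0,-30],[0,0,0],0],[[33.4,9.7,0],[0,0,0],0],[[33.4,9.7,0],[0,0,0],0],[[33.4,9.7,0],[0,0,0],0],[[33.4,9.7,0],[0,0,0],0],[[33.4,9.7,0],[0,0,0],0],[[33.4,9.7,0],[0,0,0],0],[[0,0,0],[0,0,7.01],0],[[0,0,0],[0,0,7.01],0],[[0,0,0],[0,0,7.01],0],[[0,0,0],[0,0,7.01],0],[[0,0,0],[0,0,7.01],0],[[0,0,0],[0,0,7.01],0],[[0,0,0],[0,0,7.01],0],[[0,0,0],[0,0,7.01],0],[[0,0,0],[0,0,7.01],0],[[0,0,0],[0,0,7.01],0]]'

```text
t: 19.1
eef_pos: [0.5412, 0.3898, 0.1465]
ee_rot: [-3.138, -0.0, 0.21]
force: [-0.4, -0.3, -1.1]
width: 0.0091
```

Call:
arm_command --motion '[[[0,0,0],[0,0,7.01],0],[[0,0,0],[0,0,7.01],0],[[0,0,0],[0,0,7.01],0],[[0,0,0],[0,0,7.01],0],[[0,0,0],[0,0,7.01],0],[[0,0,0],[0,0,7.01],0],[[0,0,0],[0,0,7.01],0],[[0,0,0],[0,0,7.01],0],[[0,0,0],[0,0,7.01],0],[[0,0,0],[0,0,7.01],0],[[0,0,0],[0,0,7.01],0],[[0,0,0],[0,0,7.01],0],[[0,0,0],[0,0,7.01],0],[[0,0,0],[0,0,7.01],0],[[0,0,0],[0,0,7.01],0],[[0,0,20],[0,0,0],0],[[0,0,20],[0,0,0],0],[[0,0,15],[0,0,0],0],[[0,0,0],[0,0,0],0]]'

```text
t: 20.68
eef_pos: [0.5397, 0.3885, 0.088]
ee_rot: [3.137, -0.0, -1.62]
force: [-1.0, 0.7, -0.6]
width: 0.0092
```

```bash
python3 - <<'E'
from h import *
im,st=snap('wrist','w5')
ty=np.array([*-TX,0]);z=np.array([0,0,-1.]);delta(tray(49,12.5,.08),np.c_[np.cross(ty,z),ty,z]);intray()
print(st['eef_pos'].tolist(),st['ee_rot'].tolist())
print(proj('wrist',[tray(*p,.016) for p in [(75.5,57.5),(75.5,-57.5),(-75.5,-57.5),(-75.5,57.5)]],st).round(0).tolist())
E
```

```text
t 20.73 q [ 0.91  0.47 -0.19 -0.   -0.9  -0.96] pos [0.5405 0.3892 0.0899] F [ 0.5  0.4 -1.1] w 0.0093
x [-0.048 -0.999 -0.001] y [-0.999  0.048  0.003] z [-0.003  0.001 -1.   ]
rot first (deg, tool) [0.16 0.06 0.05]
shift mm now-axes [-1.2 -1.2  9.9]
shift mm after rot [-1.3 -1.2  9.9]
tcp in tray 47.81 11.24
[0.5396764962943231, 0.3885331286460986, 0.08799437075987339] [3.1370945876373186, -0.0001300662522458751, -1.6198091666027923]
[[233.0, 298.0], [226.0, 121.0], [485.0, 123.0], [455.0, 295.0]]
```

View pics/w5.png

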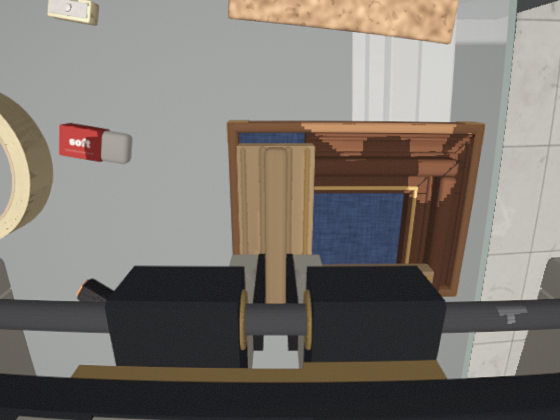

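```bash
python3 - <<'E'
import cv2
im=cv2.imread('pics/w5.png')
f=lambda p:''.join('%02x'%(c//16*16>>4|0) if 0 else '%d,%d '%(p0[2],p0[0]) for p0,c in zip(p,p[:,0]))
print('v138',[(u,int(im[138,u,2]),int(im[138,u,0])) for u in list(range(226,246))+list(range(298,322))])
print('v175',[(u,int(im[175,u,2]),int(im[175,u,0])) for u in list(range(228,246))+list(range(306,322))])
print('u262',[(v,int(im[v,262,2]),int(im[v,262,0])) for v in range(118,158)])
print('u360 inner',[(v,int(im[v,360,2]),int(im[v,360,0])) for v in range(180,198)])
E
```

```text
v138 [(226, 164, 158), (227, 154, 92), (228, 116, 55), (229, 115, 57), (230, 120, 60), (231, 120, 60), (232, 120, 60), (233, 118, 58), (234, 116, 58), (235, 112, 55), (236, 109, 56), (237, 98, 49), (238, 74, 42), (239, 64, 66), (240, 52, 87), (241, 50, 89), (242, 55, 95), (243, 56, 96), (244, 55, 94), (245, 57, 93), (298, 56, 96), (299, 59, 102), (300, 57, 97), (301, 54, 95), (302, 57, 98), (303, 58, 94), (304, 55, 70), (305, 58, 33), (306, 67, 33), (307, 71, 36), (308, 76, 36), (309, 78, 35), (310, 81, 40), (311, 79, 39), (312, 81, 40), (313, 80, 38), (314, 79, 38), (315, 79, 39), (316, 79, 38), (317, 79, 39), (318, 84, 40), (319, 126, 60), (320, 150, 73), (321, 150, 74)]
v175 [(228, 158, 157), (229, 127, 110), (230, 114, 61), (231, 117, 57), (232, 119, 59), (233, 120, 61), (234, 119, 59), (235, 117, 59), (236, 113, 57), (237, 127, 76), (238, 159, 101), (239, 166, 107), (240, 157, 99), (241, 140, 89), (242, 146, 91), (243, 147, 92), (244, 141, 89), (245, 133, 82), (306, 157, 80), (307, 157, 79), (308, 154, 80), (309, 159, 94), (310, 174, 112), (311, 175, 113), (312, 173, 113), (313,
[... 364 characters left out ...]
 (132, 79, 57), (133, 66, 98), (134, 60, 103), (135, 62, 104), (136, 59, 102), (137, 60, 103), (138, 63, 107), (139, 64, 108), (140, 62, 105), (141, 59, 103), (142, 63, 100), (143, 106, 84), (144, 123, 76), (145, 123, 77), (146, 138, 85), (147, 140, 88), (148, 149, 95), (149, 149, 92), (150, 148, 94), (151, 148, 93), (152, 147, 93), (153, 147, 93), (154, 148, 93), (155, 147, 93), (156, 148, 93), (157, 148, 93)]
u360 inner [(180, 77, 38), (181, 76, 38), (182, 79, 39), (183, 76, 38), (184, 75, 36), (185, 82, 39), (186, 136, 66), (187, 161, 79), (188, 162, 82), (189, 147, 72), (190, 80, 36), (191, 75, 38), (192, 75, 41), (193, 58, 76), (194, 56, 96), (195, 57, 95), (196, 54, 91), (197, 52, 94)]
```

```bash
python3 - <<'E'
from h import *
st=dict(eef_pos=np.array([.53968,.38853,.08799]),ee_rot=np.array([3.13709,-.00013,-1.61981]))
def L(p,z,s=st):
    w=plane('wrist',p,z,s)[0][:2]-TC; return np.round([w@TX*1000,w@TY*1000],1)
for n,p,z in [('tray +x outer (75.5)',(227.2,138),.016),('tray +x inner 69.5',(238.2,138),.016),('dark end (30.5)',(304.5,138),.016),('tray -y outer -57.5',(262,120.5),.016),('tray -y inner -51.5',(262,131.7),.016),('dark inner y (-15.5)',(360,192.5),.016),
 ('pale outer',(236.7,175),.0608),('pale inner',(314,175),.0608),('pale end top',(262,146),.0608),('pale end bot',(262,142.7),.0508)]: print(n,L(p,z))
E
```

```text
tray +x outer (75.5) [ 75.1 -47.8]
tray +x inner 69.5 [ 68.8 -47.7]
dark end (30.5) [ 30.6 -47.7]
tray -y outer -57.5 [ 55.  -57.6]
tray -y inner -51.5 [ 55.  -51.3]
dark inner y (-15.5) [ -3.9 -15.1]
pale outer [ 65.7 -35.8]
pale inner [ 29.7 -35.8]
pale end top [ 53.8 -49.3]
pale end bot [ 54.1 -49.5]
```

Measured: tray frame confirmed within 0.5 mm; pale needs +2 mm in tray x from its snapshot pose. Correct, descend partway, check.

Call:
arm_command --motion '[[[1.2,-1.3,8],[0,0,0],0],[[0,0,8],[0,0,0],0],[[0,0,6],[0,0,0],0],[[0,0,0],[0,0,0],0],[[0,0,0],[0,0,0],0],[[0,0,0],[0,0,0],0]]'

```text
t: 21.23
eef_pos: [0.5428, 0.3892, 0.0698]
ee_rot: [3.141, 0.004, -1.619]
force: [0.1, 0.2, 0.0]
width: 0.0093
```

```bash
python3 - <<'E'
from h import *
ty=np.array([*-TX,0]);z=np.array([0,0,-1.]);delta(tray(49.1,10.0,.0432),np.c_[np.cross(ty,z),ty,z]);intray()
E
```

```text
t 21.23 q [ 0.91  0.5  -0.21 -0.   -0.86 -0.96] pos [0.5428 0.3892 0.0698] F [0.1 0.2 0. ] w 0.0093
x [-0.048 -0.999 -0.004] y [-0.999  0.048  0.   ] z [ 0.     0.004 -1.   ]
rot first (deg, tool) [0.01 0.24 0.08]
shift mm now-axes [ 1.5  1.  26.6]
shift mm after rot [ 1.4  1.  26.6]
tcp in tray 50.05 11.37
```

```bash
python3 - <<'E'
from h import *
P=[]
for i in range(4):
    im,st=snap('wrist','w6'); P.append(st['eef_pos'])
print(np.round(P,4).tolist()); s=dict(eef_pos=np.mean(P,0),ee_rot=st['ee_rot']); delta(None);intray()
g=im.astype(int)
print('v134',[(u,g[134,u,2],g[134,u,0]) for u in list(range(224,250))+list(range(298,312))])
print('v170',[(u,g[170,u,2],g[170,u,0]) for u in list(range(222,246))+list(range(304,320))])
print('u262',[(v,g[v,262,2],g[v,262,0]) for v in range(100,150)])
E
```

```text
[[0.5428, 0.3892, 0.0698], [0.5428, 0.3893, 0.0699], [0.5427, 0.3892, 0.0699], [0.5427, 0.3892, 0.0699]]
t 21.43 q [ 0.91  0.5  -0.21 -0.   -0.86 -0.96] pos [0.5427 0.3892 0.0699] F [ 0.2  0.2 -0.4] w 0.0093
x [-0.048 -0.999 -0.004] y [-0.999  0.048  0.   ] z [ 0.     0.004 -1.   ]
tcp in tray 49.99 11.38
v134 [(224, np.int64(163), np.int64(163)), (225, np.int64(164), np.int64(164)), (226, np.int64(164), np.int64(164)), (227, np.int64(163), np.int64(161)), (228, np.int64(162), np.int64(139)), (229, np.int64(152), np.int64(81)), (230, np.int64(113), np.int64(53)), (231, np.int64(114), np.int64(57)), (232, np.int64(116), np.int64(58)), (233, np.int64(117), np.int64(58)), (234, np.int64(118), np.int64(60)), (235, np.int64(116), np.int64(57)), (236, np.int64(117), np.int64(60)), (237, np.int64(114), np.int64(57)), (238, np.int64(110), np.int64(55)), (239, np.int64(106), np.int64(54)), (240, np.int64(92), np.int64(47)), (241, np.int64(76), np.int64(42)), (242, np.int64(71), np.int64(63)), (243, np.int64(62), np.int64(84)), (244, np.int64(64), np.int64(86)), (245, np.int64(64), np.int64(85
[... 3213 characters left out ...]
19), np.int64(61)), (131, np.int64(114), np.int64(58)), (132, np.int64(104), np.int64(50)), (133, np.int64(90), np.int64(50)), (134, np.int64(66), np.int64(92)), (135, np.int64(58), np.int64(103)), (136, np.int64(63), np.int64(106)), (137, np.int64(58), np.int64(103)), (138, np.int64(58), np.int64(101)), (139, np.int64(64), np.int64(105)), (140, np.int64(62), np.int64(106)), (141, np.int64(58), np.int64(102)), (142, np.int64(62), np.int64(96)), (143, np.int64(103), np.int64(81)), (144, np.int64(123), np.int64(77)), (145, np.int64(122), np.int64(75)), (146, np.int64(137), np.int64(85)), (147, np.int64(140), np.int64(88)), (148, np.int64(145), np.int64(91)), (149, np.int64(149), np.int64(95))]
```

```bash
python3 - <<'E'
from h import *
st=arm.get_state()
def L(p,z,s=st):
    w=plane('wrist',p,z,s)[0][:2]-TC; return np.round([w@TX*1000,w@TY*1000],1)
for n,p,z in [('+x outer 75.5',(228.7,134),.016),('+x inner 69.5',(240.7,134),.016),('-y outer -57.5',(262,120.5),.016),('-y inner -51.5',(262,133.2),.016),
 ('pale outer',(236.8,170),.0427),('pale inner',(314,170),.0427),('pale end top',(262,146),.0427),('pale end bot',(262,142.7),.0327)]: print(n,L(p,z))
E
```

```text
+x outer 75.5 [ 75.2 -50.9]
+x inner 69.5 [ 68.9 -50.9]
-y outer -57.5 [ 57.7 -57.8]
-y inner -51.5 [ 57.8 -51.3]
pale outer [ 68.7 -37.3]
pale inner [ 32.9 -37.3]
pale end top [ 56.9 -48.4]
pale end bot [ 57.3 -48.5]
```

Call:
arm_command --motion '[[[1.5,0.9,5],[0,0,0],0],[[0,0,5],[0,0,0],0],[[0,0,3],[0,0,0],0],[[0,0,0],[0,0,0],0],[[0,0,0],[0,0,0],0],[[0,0,0],[0,0,0],0]]'

```text
t: 21.93
eef_pos: [0.5417, 0.3876, 0.0564]
ee_rot: [3.141, 0.004, -1.619]
force: [-1.4, 1.7, -0.1]
width: 0.0097
```

```bash
python3 - <<'E'
from h import *
ty=np.array([*-TX,0]);z=np.array([0,0,-1.]);delta(tray(49.2,9.9,.0432),np.c_[np.cross(ty,z),ty,z]);intray()
E
```

```text
t 21.93 q [ 0.91  0.51 -0.23 -0.   -0.83 -0.96] pos [0.5417 0.3876 0.0564] F [-1.4  1.7 -0.1] w 0.0097
x [-0.048 -0.999 -0.004] y [-0.999  0.048  0.001] z [-0.     0.004 -1.   ]
rot first (deg, tool) [0.03 0.21 0.07]
shift mm now-axes [-0.1 -0.2 13.2]
shift mm after rot [-0.1 -0.2 13.2]
tcp in tray 49.03 9.76
```

Within 0.2 mm. Lower the last 13 mm in small steps.

Call:
arm_command --motion '[[[-0.1,-0.2,3],[0,0.2,0],0],[[0,0,3],[0,0,0],0],[[0,0,3],[0,0,0],0],[[0,0,2],[0,0,0],0],[[0,0,1.5],[0,0,0],0],[[0,0,0],[0,0,0],0],[[0,0,0],[0,0,0],0]]'

```text
t: 22.52
eef_pos: [0.5418, 0.3877, 0.0439]
ee_rot: [3.141, 0.0, -1.619]
force: [-0.1, -0.6, -1.1]
width: 0.0096
```

```bash
python3 - <<'E'
from h import *
delta(None);intray()
E
```

```text
t 22.52 q [ 0.91  0.53 -0.23 -0.   -0.81 -0.96] pos [0.5418 0.3877 0.0439] F [-0.1 -0.6 -1.1] w 0.0096
x [-0.048 -0.999 -0.   ] y [-0.999  0.048  0.001] z [-0.001  0.    -1.   ]
tcp in tray 49.15 9.83
```

Call:
arm_command --motion '[[[0,0,1],[0,0,0],0],[[-0.8,-0.8,0],[0,0,0],0],[[-0.8,-0.8,0],[0,0,0],0],[[0,0,0],[0,0,0],0],[[0,0,0],[0,0,0],0]]'

```text
t: 22.93
eef_pos: [0.543, 0.3888, 0.0433]
ee_rot: [3.14, -0.0, -1.619]
force: [-4.1, -2.1, 5.0]
width: 0.0093
```

```bash
python3 - <<'E'
from h import *
delta(None);intray()
E
```

```text
t 22.93 q [ 0.91  0.53 -0.23 -0.   -0.81 -0.96] pos [0.543  0.3888 0.0433] F [-4.1 -2.1  5. ] w 0.0093
x [-0.048 -0.999  0.   ] y [-0.999  0.048  0.001] z [-0.001 -0.    -1.   ]
tcp in tray 50.36 10.96
```

Call:
arm_command --motion '[[[0,0,0],[0,0,0],0.3],[[0,0,0],[0,0,0],0.3],[[0,0,0],[0,0,0],0.3],[[0,0,-15],[0,0,0],0.35],[[0,0,-38],[0,0,0],0.35],[[0,0,-38],[0,0,0],0.35],[[0,0,-38],[0,0,0],0.35],[[0,0,-38],[0,0,0],0.35],[[0,0,-38],[0,0,0],0.35],[[36.4,8.6,0],[0,0,0],0.35],[[36.4,8.6,0],[0,0,0],0.35],[[36.4,8.6,0],[0,0,0],0.35],[[36.4,8.6,0],[0,0,0],0.35],[[36.4,8.6,0],[0,0,0],0.35],[[36.4,8.6,0],[0,0,0],0.35],[[36.4,8.6,0],[0,0,0],0.35],[[36.4,8.6,0],[0,0,0],0.35],[[36.4,8.6,0],[0,0,0],0.35],[[36.4,8.6,0],[0,0,0],0.35],[[0,0,0],[0,0,0],0.35]]'

```text
t: 24.6
eef_pos: [0.4378, 0.0256, 0.2481]
ee_rot: [3.141, 0.001, -1.622]
force: [-0.9, 0.4, -0.0]
width: 0.0308
```

```bash
python3 - <<'E'
from h import *
arm.grab_frame('top')
im,st=snap('wrist','w7'); delta(None); print(st['eef_pos'].tolist(),st['ee_rot'].tolist())
t,_=snap('top','t7')
u,v=proj('wrist',[.44,-.053,.02],st)[0].astype(int); print(u,v)
a=im[max(v-60,0):v+60,max(u-70,0):u+70]; print(max(v-60,0),max(u-70,0),a.shape)
b=t[205:265,185:265]
cv2.imwrite('pics/c7.png',np.hstack([cv2.resize(a,(420,360),interpolation=cv2.INTER_CUBIC),cv2.resize(b,(380,360),interpolation=cv2.INTER_CUBIC)]))
E
```

```text
t 24.7 q [ 0.51 -0.04 -0.47 -0.   -1.13 -0.56] pos [0.44   0.0286 0.2483] F [ 0.1  0.8 -0.6] w 0.0311
x [-0.051 -0.999 -0.001] y [-0.999  0.051 -0.001] z [ 0.001  0.001 -1.   ]
[0.43915687145865445, 0.02737036280512082, 0.24828402517757034] [-3.141100412661081, 0.0011549481767754166, -1.622184515456218]
270 96
36 200 (120, 140, 3)
```

View pics/c7.png

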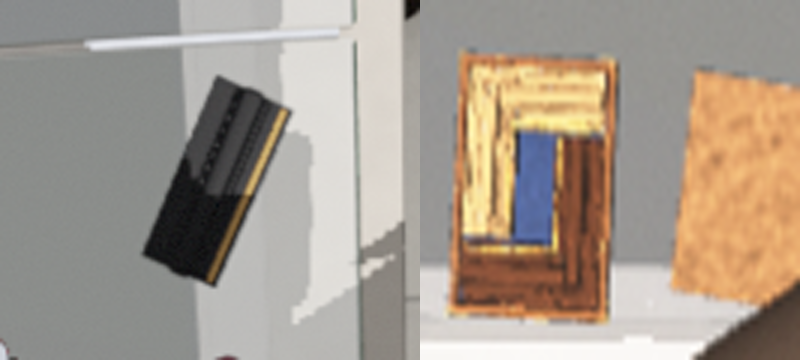

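c7: left, straight length with corners (218,76),(292,108),(214,286),(143,254) in the crop; right, tray with both corners interlocked and a blue gap between them.

```bash
python3 - <<'E'
from h import *
st=dict(eef_pos=np.array([.43916,.02737,.24828]),ee_rot=np.array([-3.1411,.00115,-1.62218]))
k=plane('wrist',np.array([(218,76),(292,108),(214,286),(143,254)])/3+[200,36],.010,st)[:,:2]
c=k.mean(0); a=(k[0]+k[1]-k[2]-k[3])/2; b=(k[1]+k[2]-k[0]-k[3])/2
print(k.round(4).tolist(),c.round(4),np.linalg.norm(a),np.linalg.norm(b),np.degrees(np.arctan2(a[1],a[0])),np.degrees(np.arctan2(b[1],b[0])))
ang=np.arctan2(a[1],a[0]); ty=np.array([np.sin(ang),-np.cos(ang),0]); ty*=-1 if ty[0]>0 else 1
z=np.array([0,0,-1.]);delta([*c,.05],np.c_[np.cross(ty,z),ty,z])
E
```

```text
[[0.4363, -0.0862], [0.4125, -0.075], [0.4414, -0.0182], [0.4649, -0.0303]] [ 0.4388 -0.0524] 0.06320672147939194 0.026385399090189363 -117.00351217994084 153.82648486679182
t 24.75 q [ 0.52 -0.04 -0.47 -0.   -1.13 -0.57] pos [0.4404 0.0295 0.2482] F [0.1 0.2 0.5] w 0.0307
x [-0.049 -0.999 -0.001] y [-0.999  0.049 -0.001] z [ 0.001  0.001 -1.   ]
rot first (deg, tool) [-2.000e-02  7.000e-02  2.417e+01]
shift mm now-axes [ 82.1  -2.3 198.1]
shift mm after rot [ 73.7 -35.7 198.2]
```

Call:
arm_command --motion '[[[0,0,0],[0,0,6.05],0.35],[[0,0,0],[0,0,6.05],0.35],[[0,0,0],[0,0,6.05],0.35],[[0,0,0],[0,0,6.05],0.35],[[10.5,-5.1,26],[0,0,0],0.35],[[10.5,-5.1,26],[0,0,0],0.35],[[10.5,-5.1,26],[0,0,0],0.35],[[10.5,-5.1,26],[0,0,0],0.35],[[10.5,-5.1,26],[0,0,0],0.35],[[10.5,-5.1,26],[0,0,0],0.35],[[10.5,-5.1,26],[0,0,0],0.35],[[0,0,0],[0,0,0],0.35],[[0,0,0],[0,0,0],0.35],[[0,0,0],[0,0,0],0.35]]'

```text
t: 25.92
eef_pos: [0.4397, -0.051, 0.0665]
ee_rot: [3.142, 0.0, -2.04]
force: [0.2, -0.8, 0.4]
width: 0.0306
```

```bash
python3 - <<'E'
from h import *
ang=np.radians(-117+.4); ty=np.array([np.sin(ang),-np.cos(ang),0])
z=np.array([0,0,-1.]);delta([.4388,-.0524,.0393],np.c_[np.cross(ty,z),ty,z])
E
```

```text
t 25.92 q [ 0.33  0.19 -0.72 -0.   -0.66 -0.8 ] pos [ 0.4397 -0.051   0.0665] F [ 0.2 -0.8  0.4] w 0.0306
x [-0.452 -0.892 -0.   ] y [-0.892  0.452  0.   ] z [ 0.  0. -1.]
rot first (deg, tool) [ 0.    0.01 -0.3 ]
shift mm now-axes [ 1.6  0.2 27.2]
shift mm after rot [ 1.6  0.2 27.2]
```

Call:
arm_command --motion '[[[1.6,0.2,12],[0,0,0],0.35],[[0,0,10],[0,0,0],0.35],[[0,0,5.2],[0,0,0],0.35],[[0,0,0],[0,0,0],0.35],[[0,0,0],[0,0,0],0],[[0,0,0],[0,0,0],0],[[0,0,0],[0,0,0],0],[[0,0,0],[0,0,0],0],[[0,0,0],[0,0,0],0]]' --newtons 25

```text
t: 26.67
eef_pos: [0.438, -0.0531, 0.0391]
ee_rot: [-3.142, 0.001, -2.041]
force: [-1.4, 1.6, 4.4]
width: 0.0072
```

```bash
python3 - <<'E'
from h import *
delta(None)
E
```

```text
t 26.67 q [ 0.33  0.24 -0.75 -0.   -0.58 -0.8 ] pos [ 0.438  -0.0531  0.0391] F [-1.4  1.6  4.4] w 0.0072
x [-0.453 -0.891 -0.001] y [-0.891  0.453 -0.   ] z [ 0.     0.001 -1.   ]
```

Call:
arm_command --motion '[[[0,0,-15],[0,0,0],0],[[0,0,-36],[0,0,0],0],[[0,0,-36],[0,0,0],0],[[0,0,-36],[0,0,0],0],[[0,0,-36],[0,0,0],0],[[0,0,-36],[0,0,0],0],[[-34.2,12.3,0],[0,0,0],0],[[-34.2,12.3,0],[0,0,0],0],[[-34.2,12.3,0],[0,0,0],0],[[-34.2,12.3,0],[0,0,0],0],[[-34.2,12.3,0],[0,0,0],0],[[-34.2,12.3,0],[0,0,0],0],[[-34.2,12.3,0],[0,0,0],0],[[-34.2,12.3,0],[0,0,0],0],[[-34.2,12.3,0],[0,0,0],0],[[-34.2,12.3,0],[0,0,0],0],[[-34.2,12.3,0],[0,0,0],0],[[-34.2,12.3,0],[0,0,0],0]]'

```text
t: 28.17
eef_pos: [0.492, 0.3811, 0.2337]
ee_rot: [3.141, -0.0, -2.041]
force: [1.1, 0.6, -0.7]
width: 0.0072
```

Call:
arm_command --motion '[[[0,0,0],[0,0,6.59],0],[[0,0,0],[0,0,6.59],0],[[0,0,0],[0,0,6.59],0],[[0,0,0],[0,0,6.59],0],[[0,0,0],[0,0,6.59],0],[[0,0,0],[0,0,6.59],0],[[0,0,0],[0,0,6.59],0],[[0,0,0],[0,0,6.59],0],[[0,0,0],[0,0,6.59],0],[[0,0,0],[0,0,6.59],0],[[0,0,35],[0,0,0],0],[[0,0,35],[0,0,0],0],[[0,0,35],[0,0,0],0],[[0,0,30],[0,0,0],0],[[0,0,0],[0,0,0],0],[[0,0,0],[0,0,0],0],[[0,0,0],[0,0,0],0]]'

```text
t: 29.58
eef_pos: [0.493, 0.3802, 0.1005]
ee_rot: [3.14, 0.001, 3.092]
force: [-0.9, 0.2, 1.1]
width: 0.0074
```

```bash
python3 - <<'E'
from h import *
im,st=snap('wrist','w8')
ty=np.array([*TY,0]);z=np.array([0,0,-1.]);delta(tray(0,0,.055),np.c_[np.cross(ty,z),ty,z]);intray()
print(st['eef_pos'].tolist(),st['ee_rot'].tolist())
zb=st['eef_pos'][2]-.0391
print('straight end',proj('wrist',[[*(st['eef_pos'][:2]+s*TX*.032+t*TY*.014),zb+.01] for s in(1,-1) for t in (1,-1)],st).round(0).tolist())
print('gap',proj('wrist',[tray(s*33,t*14.5,.016) for s in(1,-1) for t in (1,-1)],st).round(0).tolist())
E
```

```text
t 29.63 q [ 0.97  0.4  -0.29 -0.   -0.88 -2.59] pos [0.4932 0.3806 0.1011] F [-1.3  0.5  0.6] w 0.0073
x [-0.999  0.049 -0.002] y [0.049 0.999 0.003] z [ 0.002  0.003 -1.   ]
rot first (deg, tool) [ 0.16  0.09 -0.  ]
shift mm now-axes [ 1.1 -0.5 46.1]
shift mm after rot [ 1.  -0.3 46.1]
tcp in tray 0.99 0.34
[0.49301850268095765, 0.3802002457874906, 0.10048032208888077] [3.1401911943440544, 0.0008965428812632847, 3.0921513384466808]
straight end [[300.0, 316.0], [248.0, 316.0], [303.0, 202.0], [245.0, 203.0]]
gap [[296.0, 269.0], [253.0, 269.0], [297.0, 174.0], [251.0, 174.0]]
```

View pics/w8.png

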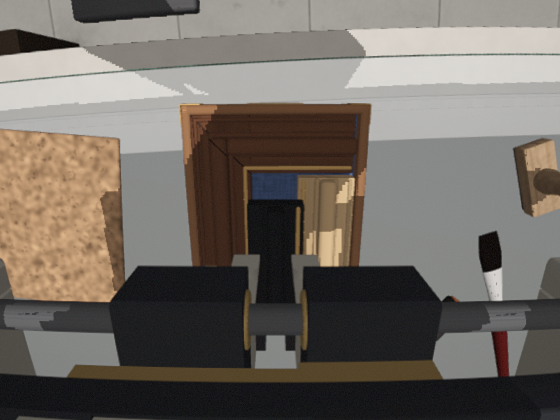

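```bash
python3 - <<'E'
from h import *
g=cv2.imread('pics/w8.png').astype(int)
print('v188',[(u,g[188,u,2],g[188,u,0]) for u in list(range(240,258))+list(range(290,306))] if 0 else ' '.join(f'{u}:{g[188,u,2]},{g[188,u,0]}' for u in list(range(240,258))+list(range(290,306))))
print('v215',' '.join(f'{u}:{g[215,u,2]},{g[215,u,0]}' for u in list(range(238,256))+list(range(292,310))))
print('u268',' '.join(f'{v}:{g[v,268,2]},{g[v,268,0]}' for v in list(range(160,210))))
E
```

```text
v188 240:60,28 241:57,24 242:60,29 243:88,40 244:122,56 245:130,60 246:119,55 247:86,37 248:62,29 249:57,25 250:52,24 251:42,35 252:41,61 253:42,77 254:43,79 255:45,81 256:52,88 257:47,85 290:47,81 291:44,79 292:46,83 293:50,84 294:45,81 295:46,77 296:55,70 297:85,59 298:108,65 299:121,72 300:121,74 301:119,67 302:123,59 303:127,60 304:121,57 305:114,61
v215 238:58,29 239:58,23 240:60,27 241:62,31 242:62,30 243:59,26 244:91,43 245:125,60 246:115,52 247:53,27 248:17,19 249:20,21 250:18,18 251:21,21 252:20,22 253:20,21 254:28,29 255:18,21 292:22,25 293:17,20 294:20,19 295:46,27 296:95,46 297:128,61 298:130,62 299:111,51 300:59,33 301:24,23 302:18,19 303:49,28 304:96,55 305:118,70 306:120,73 307:118,71 308:119,72 309:120,73
u268 160:61,28 161:60,27 162:58,23 163:59,28 164:57,26 165:66,31 166:105,46 167:133,62 168:130,62 169:115,54 170:66,32 171:57,24 172:55,29 173:44,64 174:43,75 175:42,74 176:47,82 177:44,81 178:47,81 179:45,79 180:44,78 181:46,81 182:46,83 183:48,84 184:45,80 185:44,77 186:45,76 187:39,72 188:44,75 189:43,76 190:41,72 191:40,73 192:42,79 193:49,84 194:44,77 195:43,78 196:43,79 197:44,78 198:40,76 199:33,50 200:17,23 201:18,19 202:17,14 203:16,17 204:12,15 205:18,21 206:20,20 207:8,13 208:12,14 209:15,17
```

```bash
python3 - <<'E'
from h import *
st=dict(eef_pos=np.array([.49302,.38020,.10048]),ee_rot=np.array([3.14019,.0009,3.09215]))
d=st['eef_pos'][:2]-TC; print('tcp',(d@TX*1000).round(2),(d@TY*1000).round(2))
def L(p,z):
    w=plane('wrist',p,z,st)[0][:2]-TC; return np.round([w@TX*1000,w@TY*1000],1)
for n,p,z in [('dark inner y',(251.2,188),.016),('pale inner y',(296.5,188),.016),('dark inner x',(268,172.7),.016),('str -y',(247.3,215),.0714),('str +y',(303,215),.0714),('str end bot',(268,199),.0614),('str end top',(268,202),.0714)]: print(n,L(p,z))
E
```

```text
tcp 0.82 -0.06
dark inner y [-24.2 -14.6]
pale inner y [-24.2  14.1]
dark inner x [-34.1  -3.9]
str -y [-24.9 -13.1]
str +y [-24.8  14. ]
str end bot [-30.1  -3.2]
str end top [-31.4  -3. ]
```

```bash
python3 - <<'E'
from h import *
ty=np.array([*TY,0]);z=np.array([0,0,-1.]);delta(tray(-.8,-.75,.058),np.c_[np.cross(ty,z),ty,z]);intray()
E
```

```text
t 29.63 q [ 0.97  0.4  -0.29 -0.   -0.88 -2.59] pos [0.4932 0.3806 0.1011] F [-1.3  0.5  0.6] w 0.0073
x [-0.999  0.049 -0.002] y [0.049 0.999 0.003] z [ 0.002  0.003 -1.   ]
rot first (deg, tool) [ 0.16  0.09 -0.  ]
shift mm now-axes [ 1.9 -1.2 43.1]
shift mm after rot [ 1.8 -1.1 43.1]
tcp in tray 0.99 0.34
```

Call:
arm_command --motion '[[[1.9,-1.1,14],[0.16,0.09,0],0],[[0,0,14],[0,0,0],0],[[0,0,10],[0,0,0],0],[[0,0,5],[0,0,0],0],[[0,0,0],[0,0,0],0],[[0,0,0],[0,0,0],0],[[0,0,0],[0,0,0],0]]'

```text
t: 30.22
eef_pos: [0.4906, 0.3789, 0.0567]
ee_rot: [-3.14, -0.001, 3.092]
force: [0.3, -0.7, 0.2]
width: 0.0076
```

```bash
python3 - <<'E'
from h import *
ty=np.array([*TY,0]);z=np.array([0,0,-1.]);delta(tray(-.8,-.75,.05),np.c_[np.cross(ty,z),ty,z]);intray()
im,st=snap('wrist','w9'); g=im.astype(int); print(st['eef_pos'].tolist(),st['ee_rot'].tolist())
print('u268',' '.join(f'{v}:{g[v,268,2]},{g[v,268,0]}' for v in list(range(130,215,2))))
for v in (178,188,205): print(v,' '.join(f'{u}:{g[v,u,2]},{g[v,u,0]}' for u in list(range(236,260))+list(range(288,312))))
E
```

```text
t 30.22 q [ 0.97  0.45 -0.33 -0.   -0.79 -2.59] pos [0.4906 0.3789 0.0567] F [ 0.3 -0.7  0.2] w 0.0076
x [-0.999  0.05   0.001] y [ 0.05   0.999 -0.001] z [-0.001 -0.001 -1.   ]
rot first (deg, tool) [-0.08 -0.07 -0.02]
shift mm now-axes [-0.8  0.7  6.7]
shift mm after rot [-0.7  0.7  6.7]
tcp in tray -1.55 -1.48
[0.49058163884366035, 0.3788995648332025, 0.05674214823531965] [-3.1402726979138778, -0.0012221627997761608, 3.091913454736748]
u268 130:65,27 132:53,24 134:58,25 136:58,27 138:59,27 140:64,32 142:61,27 144:62,27 146:56,25 148:64,31 150:61,27 152:46,22 154:54,28 156:61,28 158:61,25 160:64,30 162:67,33 164:66,32 166:63,28 168:64,28 170:63,29 172:58,29 174:53,27 176:52,25 178:65,36 180:59,25 182:59,27 184:58,30 186:67,31 188:126,60 190:126,60 192:64,30 194:59,29 196:40,72 198:41,74 200:14,16 202:16,15 204:17,15 206:15,18 208:18,17 210:19,18 212:16,14 214:19,21
178 236:59,28 237:59,29 238:58,27 239:57,22 240:58,25 241:61,28 242:58,25 243:60,28 244:59,27 245:59,26 246:57,25 247:52,23 248:49,17 249:60,27 250:60,25 251:62,26 252:62,28 253:61,28 254:61,28 255:63,29 256:62,27 257:59
[... 585 characters left out ...]
3:129,63 294:126,58 295:127,59 296:126,59 297:129,61 298:130,62 299:129,60 300:128,61 301:129,61 302:129,59 303:128,59 304:130,63 305:128,60 306:129,61 307:128,60 308:128,60 309:129,62 310:129,60 311:128,58
205 236:57,25 237:58,28 238:58,25 239:89,41 240:123,57 241:129,61 242:126,59 243:109,49 244:73,34 245:58,26 246:48,22 247:24,20 248:19,23 249:17,19 250:19,22 251:14,17 252:16,18 253:18,24 254:19,23 255:18,19 256:21,26 257:22,22 258:21,23 259:19,21 288:23,20 289:18,19 290:19,21 291:19,22 292:15,18 293:17,20 294:21,24 295:21,23 296:12,15 297:20,21 298:21,22 299:21,20 300:16,20 301:26,28 302:21,25 303:24,33 304:55,47 305:82,49 306:102,60 307:120,73 308:122,75 309:121,73 310:119,67 311:118,54
```

```bash
python3 - <<'E'
from h import *
st=arm.get_state(); intray(); print(st['eef_pos'])
def L(p,z):
    w=plane('wrist',p,z,st)[0][:2]-TC; return np.round([w@TX*1000,w@TY*1000],1)
for n,p,z in [('str -y',(246.6,205),.0276),('str +y',(303,205),.0276),('pale inner top',(304.3,205),.016),('dark x inner',(268,195),.016),('str end top',(268,201),.0276),('str end bot',(268,199),.0176),('gold mid',(241.3,205),.016)]: print(n,L(p,z))
E
```

```text
tcp in tray -1.57 -1.53
[0.49055611 0.37885293 0.05671031]
str -y [-32.4 -14.9]
str +y [-32.4  12.4]
pale inner top [-28.8  14. ]
dark x inner [-34.2  -4.8]
str end top [-34.4  -4.5]
str end bot [-32.5  -4.8]
gold mid [-28.8 -18.6]
```

Call:
arm_command --motion '[[[-1,0.85,0],[0,0,0],0],[[0,0,0],[0,0,0],0],[[0,0,2.5],[0,0,0],0],[[0,0,2],[0,0,0],0],[[0,0,2],[0,0,0],0],[[0,0,0],[0,0,0],0],[[0,0,0],[0,0,0],0]]'

```text
t: 30.85
eef_pos: [0.4911, 0.3791, 0.049]
ee_rot: [-3.139, -0.002, 3.092]
force: [0.5, -0.3, -0.6]
width: 0.0076
```

```bash
python3 - <<'E'
from h import *
delta(None);intray()
E
```

```text
t 30.85 q [ 0.97  0.46 -0.34 -0.   -0.78 -2.59] pos [0.4911 0.3791 0.049 ] F [ 0.5 -0.3 -0.6] w 0.0076
x [-0.999  0.05   0.002] y [ 0.05   0.999 -0.003] z [-0.003 -0.003 -1.   ]
tcp in tray -1.08 -1.26
```

Call:
arm_command --motion '[[[0,0.4,1.5],[0,0,0],0],[[0,0,1.3],[0,0,0],0],[[0,0,0],[0,0,0],0],[[0,0,0],[0,0,0],0.13],[[0,0,0],[0,0,0],0.13],[[0,0,0],[0,0,0],0.13],[[0,0,-3],[0,0,0],0.13],[[0,0,-5],[0,0,0],0.13],[[0,0,-12],[0,0,0],0.13],[[0,0,-30],[0,0,0],0.13],[[0,0,-35],[0,0,0],0.13],[[-20,0,-35],[0,0,0],0.13],[[-25,0,-20],[0,0,0],0.13],[[-25,0,0],[0,0,0],0.13],[[0,0,0],[0,0,0],0.13],[[0,0,0],[0,0,0],0.13]]'

```text
t: 32.18
eef_pos: [0.5623, 0.376, 0.1874]
ee_rot: [-3.14, -0.001, 3.09]
force: [-1.1, 0.3, -1.6]
width: 0.0116
```

```bash
python3 - <<'E'
from h import *
im,st=snap('wrist','w10'); delta(None)
u,v=proj('wrist',tray(0,0,.016),st)[0].astype(int);print(u,v)
cv2.imwrite('pics/c10.png',cv2.resize(im[max(v-110,0):v+110,u-130:u+130],(780,600),interpolation=cv2.INTER_CUBIC) if v>=110 else cv2.resize(im[:260,u-150:u+150],(690,598),interpolation=cv2.INTER_CUBIC))
E
```

```text
t 32.23 q [ 0.88  0.4  -0.07 -0.   -1.11 -2.5 ] pos [0.5614 0.3759 0.1868] F [ 0.6  0.9 -0.3] w 0.0115
x [-0.999  0.051  0.002] y [ 0.051  0.999 -0.002] z [-0.002 -0.002 -1.   ]
275 109
```

View pics/c10.png

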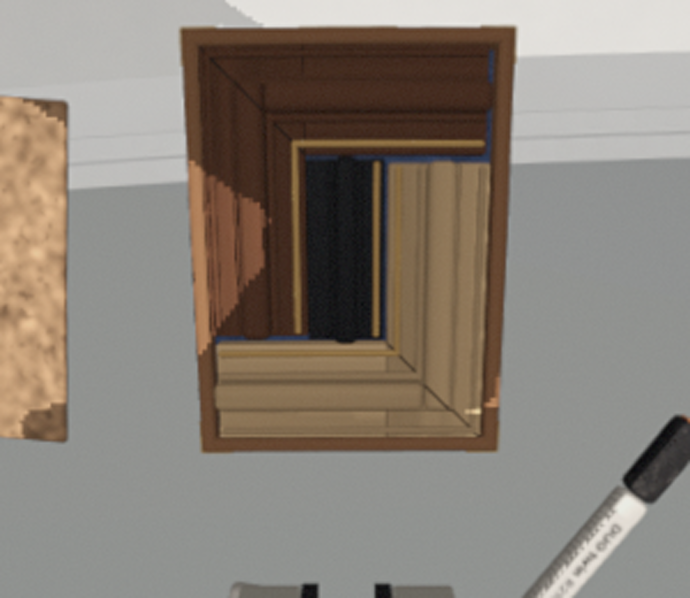

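c10: all three samples in place in the tray, felt slivers visible all round the black length. One light press on its ridge to confirm its height (expect contact at TCP z≈0.050).

Call:
arm_command --motion '[[[23,0,0],[0,0,0],0],[[23,0,0],[0,0,0],0],[[23,0,30],[0,0,0],0],[[0,0,35],[0,0,0],0],[[0,0,30],[0,0,0],0],[[0,0,25],[0,0,0],0],[[0,0,10],[0,0,0],0],[[0,0,0],[0,0,0],0],[[0,0,2.5],[0,0,0],0],[[0,0,2.5],[0,0,0],0],[[0,0,2],[0,0,0],0],[[0,0,0],[0,0,0],0],[[0,0,0],[0,0,0],0]]'

```text
t: 33.32
eef_pos: [0.4926, 0.3799, 0.0504]
ee_rot: [-3.14, -0.001, 3.092]
force: [-0.2, 0.3, 2.1]
width: 0.0003
```

```bash
python3 - <<'E'
from h import *
delta(None);intray()
E
```

```text
t 33.32 q [ 0.97  0.46 -0.33 -0.   -0.78 -2.59] pos [0.4926 0.3799 0.0504] F [-0.2  0.3  2.1] w 0.0003
x [-0.999  0.05   0.001] y [ 0.05   0.999 -0.001] z [-0.001 -0.001 -1.   ]
tcp in tray 0.38 -0.35
```

Call:
arm_command --motion '[[[0,0,-10],[0,0,0],0],[[0,0,-30],[0,0,0],0],[[0,0,-35],[0,0,0],0],[[0,0,-35],[0,0,0],0],[[0,0,-30],[0,0,0],0],[[0,0,0],[0,0,0],0],[[0,0,0],[0,0,0],0],[[0,0,0],[0,0,0],0]]'

```text
t: 33.98
eef_pos: [0.4922, 0.3796, 0.19]
ee_rot: [-3.14, -0.002, 3.091]
force: [-0.0, 0.6, -0.5]
width: 0.0001
```

```bash
python3 - <<'E'
from h import *
delta(None); print(arm.job_done())
E
```

```text
t 33.98 q [ 0.97  0.32 -0.19 -0.   -1.07 -2.59] pos [0.4922 0.3796 0.19  ] F [-0.   0.6 -0.5] w 0.0001
x [-0.999  0.05   0.002] y [ 0.05   0.999 -0.002] z [-0.002 -0.002 -1.   ]
the job is handed in; nothing more can be done
None
```

All three samples are in the tray and the job is handed in at 34 s of the 72 s allowed; no verdict was reported.

- **Pale corner:** I laid it on its back on the cork mat, let go, and took it again from above by its ridge. I then interlocked it with the dark corner.
- **Dark corner:** I dragged it about 8 mm until it met the tray's -x end wall, which gave 6.6 N of contact.
- **Straight length:** I dropped it into the gap between the two corners.

**Last checks:**
- The last wrist picture shows all three samples between the walls, with felt visible around the black length.
- A light press on its ridge met contact within 0.5 mm of the height expected when flat (TCP z 0.0504 m, expected 0.050 m).
- I checked the heights of the two corners only by the gripper height, and by about 5 N of contact when lowering the pale one. I did not measure them separately afterwards.

**Disagreements:**
- The dark corner met its end wall about 1.3 mm further than my tray frame predicted.
- I first read the gap for the straight length as 28.7 mm, because I took the edges at the wrong height. Corrected for that it was about 30 mm.

I saw no sign of other things on the counter being moved, but did not measure them at the end. I viewed 12 pictures against the budget of 10.

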